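# Set the sherd stage four clicks above its stop and clamp it

## Robot

A 6-joint arm with a two-finger parallel gripper is mounted at the origin on a cart in front of the work surface, level with it; the furniture and walls round the work are solid. World frame = base frame: x ahead of the robot, y to its left, z up, the work surface at z = 0. Lengths are in m, angles in rad, forces in N, time in s.
With the tool pointing down it reaches from about 0.375 to 0.9 m from the base axis. Payload 3.1 kg.
Tool frame: the origin (TCP) lies between the finger pads; the fingertips stand 25 mm ahead of it and the grasp point (between the pads) lies 6 mm ahead of it; y points along the fingers, x is the direction in which the jaws open and shut, and the axes are right-handed (so a half turn about y gives the same grasp; the last joint's range is limited). The gripper opens to 87 mm and grips with 3 to 60 N. Pads are 19 mm wide; open, the fingers measure 117 mm over their backs; the gripper's body (75 mm by 190 mm) begins 51 mm behind the grasp point.
Start: joints at [-1.508, 0.527, 1.433, -0, 1.181, -0.178], TCP at [0.15, -0.607, 0.211] pointing down, gripper open.
Joint ranges: [-3.08, 3.08], [-0.75, 2.2], [0.22, 2.44], [-1.43, 4.57], [0, 2.65], [-2.85, 2.85]. Speed limits (rad/s): [2.79, 2.79, 3.14, 3.14, 3.14, 3.14].

## Interface

Orientations are given as a unit quaternion [x, y, z, w].
In Python, from rig import robot gives the robot as it stands.
- The arm moves only by the tool carry_out, never from a script. Its argument "moves" is a list of rows, each a list of 7 numbers: the opening, from 0 (shut) to 1 (fully open), then the shift along the tool's x, y, z in cm, then the turn, a rotation vector about the tool's x, y, z in rad. In form: [[grip, x, y, z, rx, ry, rz], ...]. A call has 1 to 20 rows; each row is the pose to reach, as a shift and turn from the pose commanded when the call began, along the tool's axes at that moment; what a row does not reach only later rows make up. A row lasts 1/10 s, in which the tool goes at most 50 mm and 8.59 degrees, less where a joint would pass 70% of its speed; a pose out of reach is approached as far as the arm can. A call with a gripper value outside its range is refused whole. The fingers move at their own pace and stop on an object; "force" is the grip in N (left out, the last holds). Time passes only in rows, so rows that repeat a pose let the fingers close. It gives the time, the measured TCP pose, the force and the opening at its end, in the units of the state.
- robot.get_obs(): the state, without advancing time (a new reading comes with each control period).
- robot.camera(name): name is "side" or "top"; returns the picture (400x640x3 uint8, red, green, blue); there is no depth.
- robot.camera_params(name): a dict with "fx", "fy", "cx", "cy" (pixels), "extrinsics" (4x4, takes a point from camera to world coordinates). Camera axes: x right, y down, z forward; pixel columns grow to the right and rows downward; lengths in m; the calibration is good to about 2 mm. A picture is of the moment at which its call begins. camera_params takes no time and is no camera call.
- robot.hand_in(): hands the job in, once; it reports no verdict.
The state is a dict: "time": time; "q": joint angles; "joint_velocities": joint speeds; "joint_torque": joint torques, N m; "position": TCP position; "tool_rot": TCP orientation; "ft_force": force on the tool from outside, world axes, zero at the start; "moment": the same for the moment, N m; "grip_width": finger opening in m.
Only numpy, scipy, OpenCV 4.12 (cv2) and the standard library are available. Lean on these libraries where they do the work, as an engineer would, in place of code of your own. Each camera call takes 0.05 s, during which the arm holds its last target.

## Task

Set the height of the little sherd stage: gently turn its round dial anticlockwise until you feel it come up against its bottom stop, without forcing it, then turn it clockwise by exactly four clicks, counted by feel and never running on to a fifth. Only then swing the stage's clamp lever all the way over to its other side, let go, and leave the shallow dish and the iron find beside the stage where they are.

Things in the scene. Friction and masses are not known exactly. Their poses are not given: they have to be found in the camera images.
- sherd_stage: The sherd stage, fixed to the worktop: grey plinth 96 mm (its x) by 270 mm (its y), bare metal top 45 mm high. Origin: centre of the underside; z up; -x is the robot's side. Along its y stand the black dial (y = -80 mm), a round platform 52 mm wide (y = +30 mm, with a pale plaster sherd fixed on it, top about 84 mm high) and the clamp lever (y = +105 mm).
- dial: The dial: round black ribbed cap, 37 mm across where gripped, 52 to 89 mm above the worktop, upright axis (origin at its lower end), no pointer. It has free play of a good half click on its spindle, so its own yaw does not tell the setting. Clockwise from above raises the platform. At the start it stands one, two or three clicks above the lowest one.
- dial_grip (a point): Point on the dial's axis, 76 mm above the worktop, at the height to grip. Clicks are 18 degrees apart: turned slowly, the torque rises over some 9 degrees to 0.2 N m, then the spindle snaps into the next click and the dial is free for some 9 degrees. At the stop, just below the lowest click (where it settles when let go), torque climbs steeply past 0.4 N m; 1 N m spoils the stop.
- platform_top (a point): Centre of the platform's flat top, under the sherd. Its height in the stage's frame is 73.0 mm at the lowest click (about 72.6 mm with the dial held lightly against the stop) and grows 0.8 mm a click, so 76.2 mm at the fourth: too little to be told from a reading.
- clamp (a joint): Angle of the clamp lever: 0 open (leaning to the stage's -x side), 1.0 rad fully over to the +x side; stays where it is left. Its axis runs along the stage's y at y = +105 mm, 67 mm above the worktop; about 1.5 N at the ball moves it. A dark block 70 x 50 mm, 25 mm high on the plinth, carries it.
- clamp_tip (a point): Centre of the black ball (26 mm across) at the end of the clamp lever, 50 mm from the lever's axis; 111 mm above the worktop and 24 mm to the side of the axis at both ends of its swing, 117 mm high in the middle.
- dish: Clear shallow round dish, 90 mm wide, 16 mm high, loose beside the stage on its far side. Origin: centre of the underside. Leave it.
- iron_find: Dark flat rough iron lump, 52 x 54 x 13 mm, loose beside the stage on the robot's side. Origin: centre of the underside. Leave it.

How it is judged:
On the way, in this order (a step that is already met when the one before it is completed fails the run):
1. the dial has been turned back to its bottom stop (platform at its lowest), the clamp lever still open (z of platform_top in the frame of sherd_stage below 0.07305 m and value of joint clamp below 0.3 rad), for 0.1 s.
2. the dial stands on the fourth click above the stop, the clamp lever still open (z of platform_top in the frame of sherd_stage between 0.0759 and 0.0765 m and value of joint clamp below 0.3 rad), for 0.2 s.
3. the clamp lever has been swung over (z of platform_top in the frame of sherd_stage between 0.0759 and 0.0765 m and value of joint clamp above 0.85 rad), for 0.1 s.
At the end, for the whole second after the job is handed in: The dial rests on the fourth click above its stop (platform 3.2 mm, within 0.3 mm, above its height at the stop click), the clamp lever is swung over (at least 0.85 of 1.0 rad) and still, and the dish and the iron find are within 30 mm of where they stood (all of step 3 and velocity of joint clamp below 0.05 rad/s and distance of each of dish, iron_find from where it was at the start of the episode below 0.03 m); the robot touches nothing.
It fails at once if the dial is forced against its bottom stop (more than about 1 N m: the spindle gives and the platform goes 0.7 mm below its stop height) (z of platform_top in the frame of sherd_stage below 0.0723 m).
It fails at once if the dial is run on to a fifth click (z of platform_top in the frame of sherd_stage above 0.0769 m).
It fails at once if the platform or the sherd on it is pushed with more than 10 N (contact force between platform and anything else above 10 N).
It fails at once if the dish is knocked away (distance of dish from where it was at the start of the episode above 0.03 m).
It fails at once if the iron find is knocked away (distance of iron_find from where it was at the start of the episode above 0.03 m).
It also fails if it takes over 72 s, if anything falls off the work surface, if the arm or the gripper's body presses on something with over 40 N, if the wrist force passes 120 N, or if a joint passes its speed limit or range.

## Working session

There is one attempt and no reset: what is moved stays moved. The work goes in short steps, Python scripts to look and compute and a tool call to move; the robot and the scene stay as the last step left them, time stands still between calls to the robot, and variables do not carry over. Pictures are saved under pics/ and viewed, and the job is handed in when it is done.

Besides the shell and the picture viewer there is one more tool, called after "Request:" in YAML: its name, and indented under it one key for each argument. carry_out: Moves the arm, as the interface text tells. Its arguments: {"type":"object","properties":{"moves":{"type":"array"},"force":{"type":"number"}},"required":["moves"]}

```bash
ls; mkdir -p pics; python3 - <<'E'
from rig import robot
import cv2
print(robot.get_obs())
for n in("side","top"):
    cv2.imwrite(f"pics/{n}0.png",robot.camera(n)[:,:,::-1]); print(robot.camera_params(n))
E
```

```text
pics
{'time': 0.0, 'q': array([-1.50753083e+00,  5.28484499e-01,  1.43393142e+00, -6.78323183e-06,
        1.18139610e+00, -1.78482601e-01]), 'joint_velocities': array([ 0.00167978,  0.00059259, -0.00013908,  0.00020146, -0.00028147,
        0.00047591]), 'joint_torque': array([ 3.79883977e-04, -4.40038204e+01, -1.76591706e+01,  6.34258403e-02,
        5.81103971e-02, -1.52126440e-04]), 'position': array([ 0.14961244, -0.60602834,  0.20965115]), 'tool_rot': array([-0.5560576 ,  0.43658449, -0.43553723,  0.55722639]), 'ft_force': array([-0.32108159, -1.4365401 , -0.03180621]), 'moment': array([-0.01272013,  0.022631  ,  0.01465324]), 'grip_width': 0.08692545703710151}
{'fx': 367.5803673089551, 'fy': 367.5803673089551, 'cx': 317.4251764940508, 'cy': 202.66599578899454, 'extrinsics': array([[-0.96471202, -0.14509048,  0.21972589,  0.34146935],
       [-0.26255189,  0.5932252 , -0.76101929,  0.59516686],
       [-0.01993028, -0.79185391, -0.61038527,  0.6252307 ],
       [ 0.        ,  0.        ,  0.        ,  1.        ]])}
{'fx': 369.2727033161882, 'fy': 369.2727033161882, 'cx': 314.64639831055877, 'cy': 200.94866380964393, 'extrinsics': array([[ 9.81972963e-02, -9.67881275e-01,  2.31437095e-01,
         3.54973889e-01],
       [-9.95166667e-01, -9.56854103e-02,  2.20818497e-02,
        -3.84131459e-02],
       [ 7.72544546e-04, -2.32486861e-01, -9.72599230e-01,
         9.07501517e-01],
       [ 0.00000000e+00,  0.00000000e+00,  0.00000000e+00,
         1.00000000e+00]])}
```

View pics/side0.png

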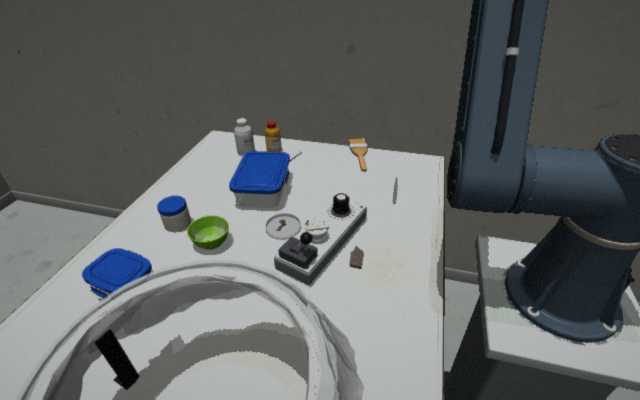

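View pics/top0.png

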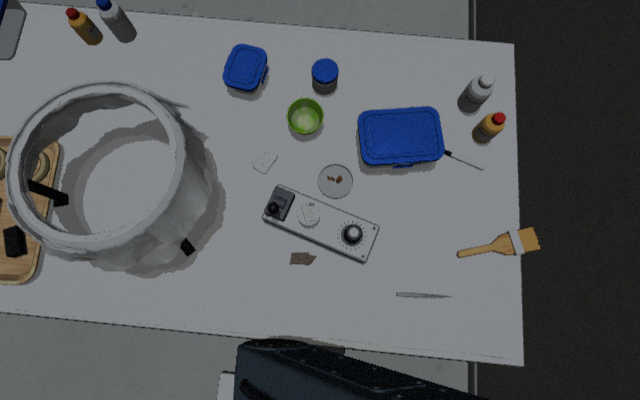

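```bash
python3 - <<'E'
from rig import robot
from scipy.spatial.transform import Rotation as R
print(R.from_quat(robot.get_obs()['tool_rot']).as_matrix().round(3))
import cv2
for n,(x0,y0,x1,y1) in dict(top=(180,90,460,310)).items():
    im=cv2.imread(f"pics/{n}0.png")[y0:y1,x0:x1]
    cv2.imwrite(f"pics/{n}0c.png",cv2.resize(im,None,fx=2.8,fy=2.7,interpolation=cv2.INTER_CUBIC))
E
```

```text
[[ 0.239 -0.     0.971]
 [-0.971  0.002  0.239]
 [-0.002 -1.     0.   ]]
```

```bash
python3 - <<'E'
import cv2
im=cv2.imread("pics/top0.png")[150:280,240:400]
cv2.imwrite("pics/top0d.png",cv2.resize(im,None,fx=4.5,fy=4.5,interpolation=cv2.INTER_CUBIC))
im=cv2.imread("pics/side0.png")[170:290,240:400]
cv2.imwrite("pics/side0d.png",cv2.resize(im,None,fx=5,fy=5,interpolation=cv2.INTER_CUBIC))
E
```

```text
(no output)
```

View pics/top0d.png

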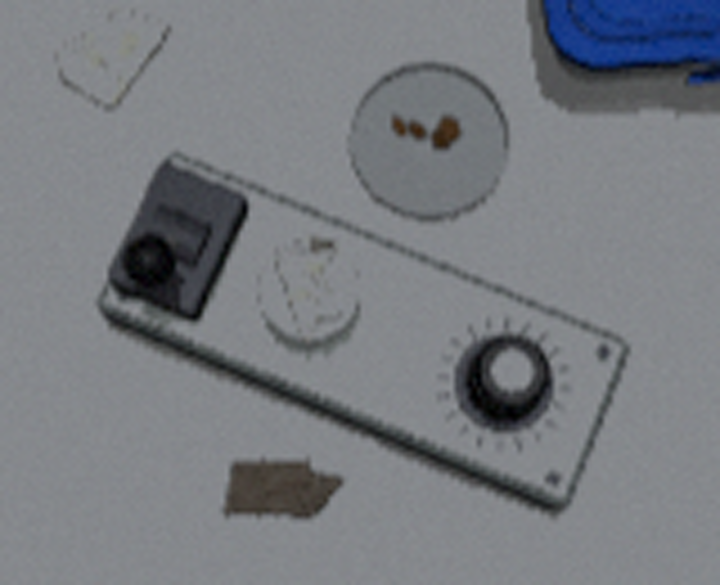

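View pics/side0d.png

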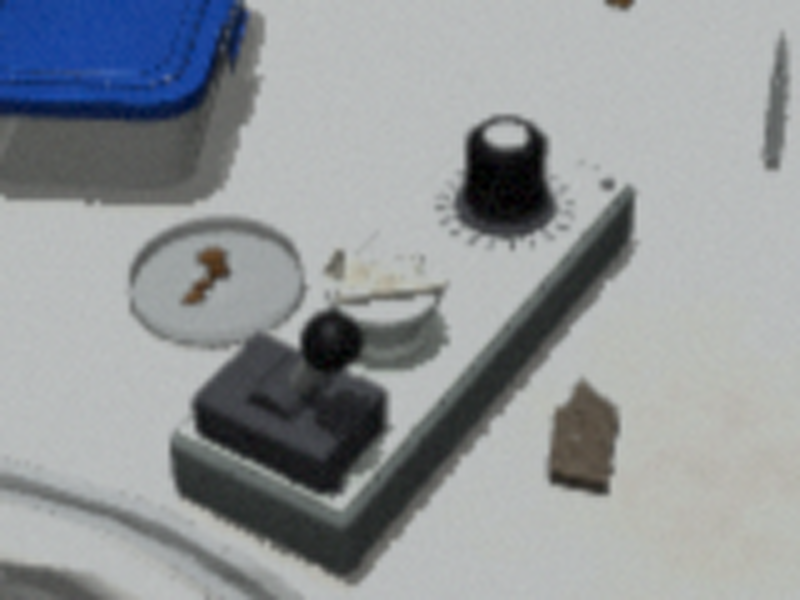

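```bash
cat > h.py <<'E'
import numpy as np
from rig import robot
def ray(n,u,v):
    p=robot.camera_params(n);E=p['extrinsics']
    d=E[:3,:3]@np.array([(u-p['cx'])/p['fx'],(v-p['cy'])/p['fy'],1]);return E[:3,3],d
def atz(n,u,v,z):
    o,d=ray(n,u,v);return o+d*(z-o[2])/d[2]
def tri(a,b):
    A=np.zeros((3,3));B=np.zeros(3)
    for o,d in(a,b):
        d=d/np.linalg.norm(d);P=np.eye(3)-np.outer(d,d);A+=P;B+=P@o
    return np.linalg.solve(A,B)
T=lambda u,v:("top",240+(u+.5)/4.5-.5,150+(v+.5)/4.5-.5)
S=lambda u,v:("side",240+(u+.5)/5-.5,170+(v+.5)/5-.5)
E
python3 - <<'E'
from h import *
np.set_printoptions(precision=4,suppress=True)
C=[atz(*T(*c),.045) for c in((175,155),(627,345),(562,503),(105,300))]
for c in C: print(c)
print([np.linalg.norm(C[i]-C[(i+1)%4]) for i in range(4)])
cs=np.array([[.048,.135],[.048,-.135],[-.048,-.135],[-.048,.135]])
P=np.array(C)[:,:2];c0=P.mean(0);H=cs.T@(P-c0);a=np.arctan2(H[0,1]-H[1,0],H[0,0]+H[1,1])
R=np.array([[np.cos(a),-np.sin(a)],[np.sin(a),np.cos(a)]])
print("stage",c0,a);print("res",P-c0-cs@R.T)
print("dial pred",c0+R@[0,-.08],"ball pred",c0+R@[-.024,.105], c0+R@[.024,.105])
print("cap top",atz(*T(515,372),.089),atz(*S(507,131),.089),tri(ray(*T(515,372)),ray(*S(507,131))))
print("ball",atz(*T(150,258),.111),atz(*S(331,341),.111),tri(ray(*T(150,258)),ray(*S(331,341))))
for c in((630,187),(345,518),(178,435)):print("side corner",atz(*S(*c),.045))
print("platform pred",c0+R@[0,.03],"dish",atz(*T(429,141),.008),"iron",atz(*T(285,488),.01))
E
```

```text
[0.5935 0.0726 0.045 ]
[ 0.5139 -0.1761  0.045 ]
[ 0.4286 -0.1476  0.045 ]
[0.5108 0.0998 0.045 ]
[np.float64(0.26115435941162496), np.float64(0.08993251752458023), np.float64(0.260725040173589), np.float64(0.08706864042293799)]
stage [ 0.5117 -0.0378] -0.3158037395531569
res [[-0.0057 -0.003 ]
 [-0.0015  0.005 ]
 [ 0.0044  0.0036]
 [ 0.0028 -0.0056]]
dial pred [ 0.4869 -0.1138] ball pred [0.5215 0.0695] [0.5671 0.0545]
cap top [ 0.4868 -0.1145  0.089 ] [ 0.4857 -0.1136  0.089 ] [ 0.4864 -0.1146  0.0883]
ball [0.5219 0.07   0.111 ] [0.5188 0.073  0.111 ] [0.5211 0.0702 0.1084]
side corner [ 0.4269 -0.1399  0.045 ]
side corner [0.5052 0.1071 0.045 ]
side corner [0.5892 0.0794 0.045 ]
platform pred [ 0.521  -0.0093] dish [ 0.626  -0.0641  0.008 ] iron [ 0.425  -0.0039  0.01  ]
```

The dial axis comes out at about (0.486, -0.114). The two cameras and the stage corner fit agree to within about 1.5 mm, and the stage yaw is about -0.316. Next I move above the dial.

Request:
carry_out:
  moves:
    - [1,-39.7,6,44.5,0,-1.03,0]
    - [1,-39.7,6,44.5,0,-1.03,0]
    - [1,-39.7,6,44.5,0,-1.03,0]
    - [1,-39.7,6,44.5,0,-1.03,0]
    - [1,-39.7,6,44.5,0,-1.03,0]
    - [1,-39.7,6,44.5,0,-1.03,0]
    - [1,-39.7,6,44.5,0,-1.03,0]
    - [1,-39.7,6,44.5,0,-1.03,0]
    - [1,-39.7,6,44.5,0,-1.03,0]
    - [1,-39.7,6,44.5,0,-1.03,0]
    - [1,-39.7,6,44.5,0,-1.03,0]
    - [1,-39.7,6,44.5,0,-1.03,0]
    - [1,-39.7,6,44.5,0,-1.03,0]
    - [1,-39.7,6,44.5,0,-1.03,0]
    - [1,-39.7,6,44.5,0,-1.03,0]
    - [1,-39.7,6,44.5,0,-1.03,0]
    - [1,-39.7,6,44.5,0,-1.03,0]
    - [1,-39.7,6,44.5,0,-1.03,0]
  force: 20

```text
time: 1.9
position: [0.4863, -0.1159, 0.1508]
tool_rot: [0.699, -0.106, 0.106, -0.699]
ft_force: [-0.2, 0.4, -0.3]
grip_width: 0.087
```

```bash
cat > st.py <<'E'
from h import *
from scipy.spatial.transform import Rotation as R
np.set_printoptions(precision=4,suppress=True)
def st():
    o=robot.get_obs();M=R.from_quat(o['tool_rot']).as_matrix()
    print("t%.2f"%o['time'],"p",o['position'],"yaw %.4f"%np.arctan2(M[1,0],M[0,0]),"q",o['q'],"\nF",o['ft_force'],"M",o['moment'],"tq",o['joint_torque'],"w %.4f"%o['grip_width'])
    return o,M
E
python3 - <<'E'
from st import *
import cv2
o,M=st();print(M)
d=np.array([.4864,-.1143,.082])-o['position'];print("to grip in tool cm",M.T@d*100)
a=robot.camera("top")[150:280,240:400,::-1];b=robot.camera("side")[150:280,240:400,::-1]
cv2.imwrite("pics/a1.png",cv2.resize(np.vstack([a,b])[:, :],None,fx=2.3,fy=2.3,interpolation=cv2.INTER_CUBIC)); st()
E
```

```text
t1.90 p [ 0.4863 -0.1159  0.1508] yaw -0.3012 q [-0.4578  0.4495  1.8041 -0.      0.8879 -0.1566] 
F [-0.2421  0.4361 -0.2745] M [-0.0542 -0.0849  0.0116] tq [  0.017  -35.5409 -12.8363   0.0549   0.0496  -0.0009] w 0.0870
[[ 0.955   0.0002  0.2967]
 [-0.2967 -0.0001  0.955 ]
 [ 0.0002 -1.     -0.0001]]
to grip in tool cm [-0.0399  6.8788  0.1535]
t2.00 p [ 0.4865 -0.1155  0.1507] yaw -0.3005 q [-0.457   0.4496  1.8039 -0.      0.8879 -0.1565] 
F [ 0.1351 -0.3549  0.5662] M [-0.0537 -0.0282 -0.0205] tq [ -0.0632 -35.5597 -12.8468   0.0519   0.0485  -0.0005] w 0.0869
```

View pics/a1.png

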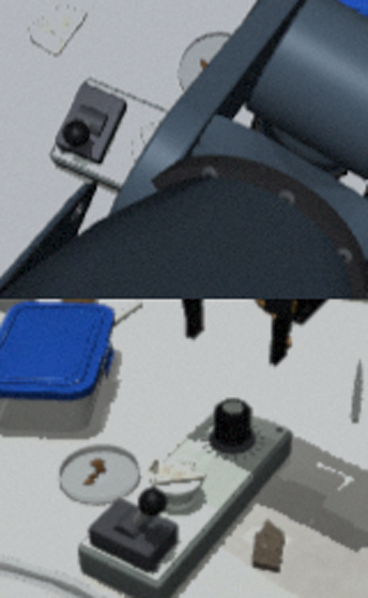

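Request:
carry_out:
  moves:
    - [1,0,3.5,0.1,0,0,0]
    - [1,0,6.9,0.1,0,0,0]
    - [1,0,6.9,0.1,0,0,0]
    - [1,0,6.9,0.1,0,0,0]
    - [1,0,6.9,0.1,0,0,0]

```text
time: 2.5
position: [0.488, -0.1144, 0.083]
tool_rot: [0.699, -0.104, 0.106, -0.699]
ft_force: [0.1, 0.1, 0.2]
grip_width: 0.0872
```

```bash
python3 - <<'E'
from st import *
import cv2
o,M=st()
b=robot.camera("side")[150:250,280:400,::-1]
cv2.imwrite("pics/a2.png",cv2.resize(b,None,fx=5,fy=5,interpolation=cv2.INTER_CUBIC)); st()
E
```

```text
t2.50 p [ 0.488  -0.1144  0.083 ] yaw -0.2991 q [-0.4535  0.567   1.8555  0.0001  0.7165 -0.1545] 
F [0.0642 0.0558 0.1835] M [-0.0036 -0.0923 -0.0151] tq [ -0.0368 -36.8183  -9.2278   0.0437   0.0757  -0.0007] w 0.0872
t2.55 p [ 0.4881 -0.1144  0.0832] yaw -0.2991 q [-0.4535  0.5665  1.8556  0.      0.7163 -0.1544] 
F [-0.4134 -1.4755 -0.5496] M [-0.0452 -0.0562  0.0379] tq [ -0.0398 -37.0361  -9.3745   0.0444   0.0585  -0.0003] w 0.0872
```

View pics/a2.png

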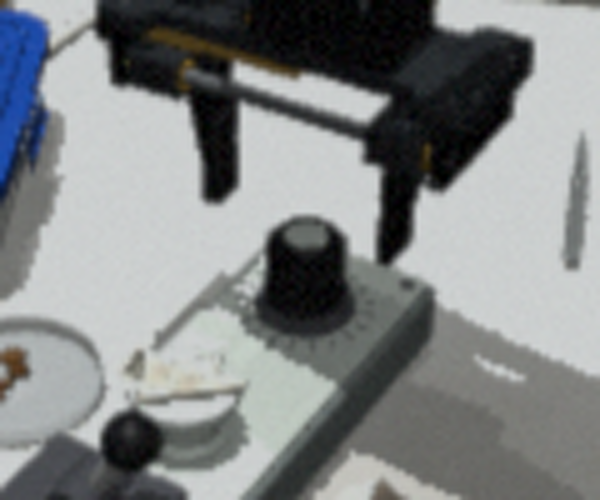

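```bash
python3 - <<'E'
from st import *
o,M=st()
p=robot.camera_params("side");E=np.linalg.inv(p['extrinsics'])
def pr(X):
    c=E[:3,:3]@X+E[:3,3];u,v=c[0]/c[2]*p['fx']+p['cx'],c[1]/c[2]*p['fy']+p['cy'];return (u-280)*5,(v-150)*5
P=o['position'];x=M[:,0]
for s in(-.05,.05):
  for h in (.025,.006):print(s,h,pr(P+s*x+h*M[:,1]))
for z in (.052,.058,.089):print("dial",z,pr(np.array([.4864,-.1143,z])))
E
```

```text
t2.55 p [ 0.4881 -0.1144  0.0832] yaw -0.2991 q [-0.4535  0.5665  1.8556  0.      0.7163 -0.1544] 
F [-0.4134 -1.4755 -0.5496] M [-0.0452 -0.0562  0.0379] tq [ -0.0398 -37.0361  -9.3745   0.0444   0.0585  -0.0003] w 0.0872
-0.05 0.025 (np.float64(388.5671484239353), np.float64(309.5842168203528))
-0.05 0.006 (np.float64(390.52367638012583), np.float64(279.0024540948838))
0.05 0.025 (np.float64(214.16931178579176), np.float64(245.68167981204638))
0.05 0.006 (np.float64(213.85007380595823), np.float64(215.72323657614646))
dial 0.052 (np.float64(302.54665816077875), np.float64(287.28608100119516))
dial 0.058 (np.float64(302.76771386961855), np.float64(277.86948313728135))
dial 0.089 (np.float64(303.93852461875923), np.float64(227.99493315490736))
```

```bash
python3 - <<'E'
from st import *
import cv2
o=robot.camera("side")[:,:,::-1]
cv2.imwrite("pics/a3.png",cv2.resize(o[160:220,300:380],None,fx=10,fy=10,interpolation=cv2.INTER_CUBIC)); 
cv2.imwrite("pics/a3t.png",cv2.resize(robot.camera("top")[130:310,220:460,::-1],None,fx=3.3,fy=3.3,interpolation=cv2.INTER_CUBIC)); st()
E
```

```text
t2.65 p [ 0.488  -0.1143  0.0831] yaw -0.2989 q [-0.4534  0.5665  1.856   0.      0.7159 -0.1545] 
F [-0.4787 -0.6104  0.0448] M [-0.0347 -0.0776  0.0054] tq [ -0.0342 -37.3682  -9.5194   0.0451   0.0421   0.0001] w 0.0872
```

View pics/a3.png

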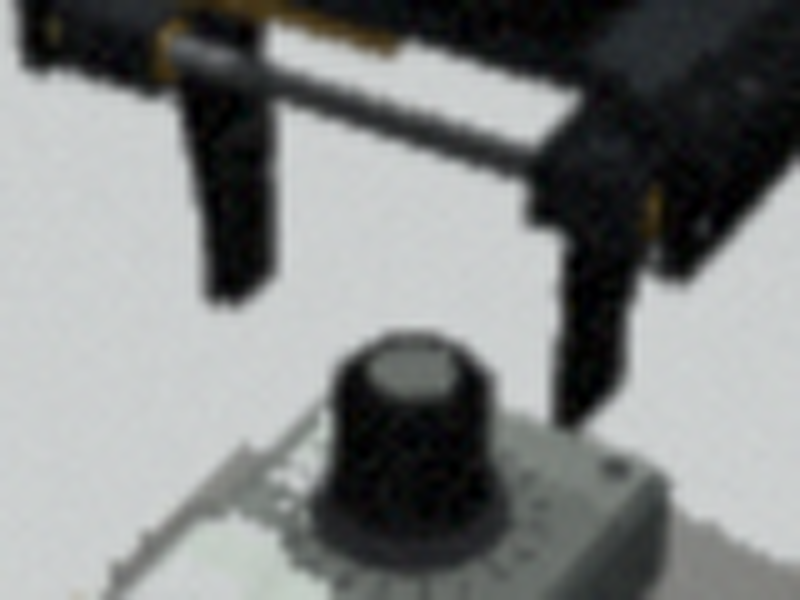

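View pics/a3t.png

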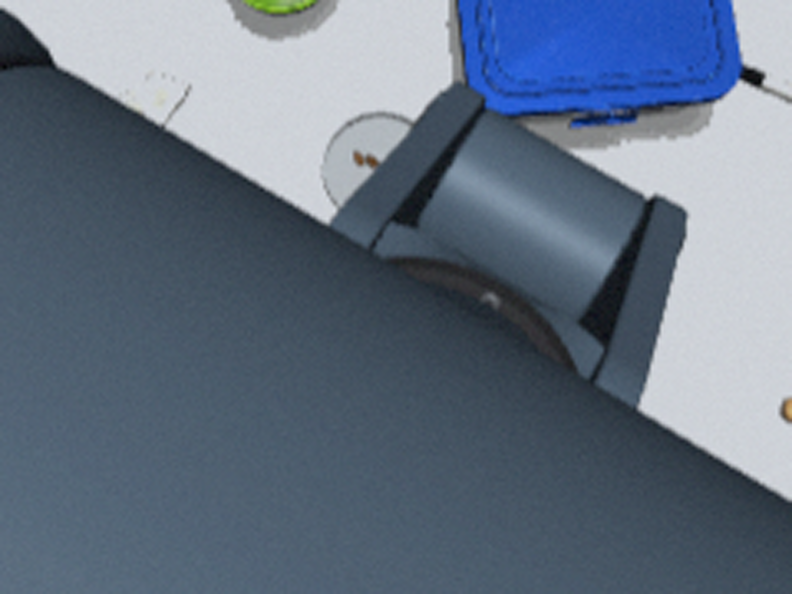

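The fingertips appear about 9 px higher in the side view than the reported pose predicts. A very light closing will show whether the pads are really around the dial.

Request:
carry_out:
  moves:
    - [0.5,-0.1,0,0,0,0,0]
    - [0.5,-0.1,0,0,0,0,0]
    - [0.4,-0.1,0,0,0,0,0]
    - [0.4,-0.1,0,0,0,0,0]
    - [0.4,-0.1,0,0,0,0,0]
    - [0.4,-0.1,0,0,0,0,0]
  force: 3

```text
time: 3.25
position: [0.486, -0.1135, 0.0816]
tool_rot: [-0.699, 0.105, -0.105, 0.699]
ft_force: [0.6, 0.0, -1.0]
grip_width: 0.0472
```

```bash
python3 - <<'E'
from st import *
import cv2
st()
o=robot.camera("side")[:,:,::-1]
cv2.imwrite("pics/a4.png",cv2.resize(o[160:220,300:380],None,fx=10,fy=10,interpolation=cv2.INTER_CUBIC)); 
E
```

```text
t3.25 p [ 0.486  -0.1135  0.0816] yaw -0.2990 q [-0.4538  0.5683  1.8596 -0.      0.7138 -0.1547] 
F [ 0.645   0.0222 -1.0008] M [ 0.0234 -0.1073 -0.0278] tq [  0.0038 -37.5721  -9.4159   0.0457   0.0493   0.    ] w 0.0472
```

View pics/a4.png

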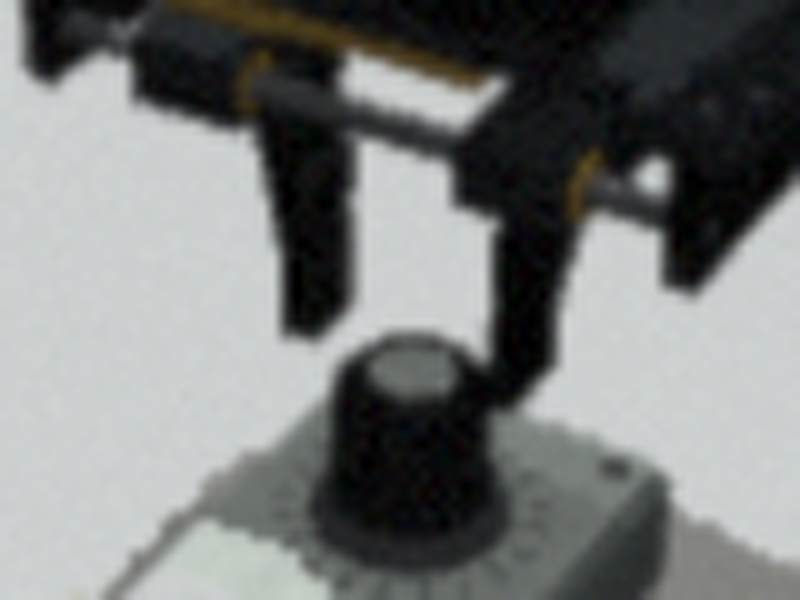

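Request:
carry_out:
  moves:
    - [0.2,0,0,0,0,0,0]
    - [0.2,0,0,0,0,0,0]
    - [0.2,0,0,0,0,0,0]
    - [0.2,0,0,0,0,0,0]
  force: 3

```text
time: 3.7
position: [0.486, -0.1135, 0.0816]
tool_rot: [-0.699, 0.105, -0.105, 0.699]
ft_force: [0.6, -0.3, -0.8]
grip_width: 0.0188
```

```bash
python3 - <<'E'
from st import *
import cv2
st()
o=robot.camera("side")[:,:,::-1]
cv2.imwrite("pics/a5.png",cv2.resize(o[160:220,300:380],None,fx=10,fy=10,interpolation=cv2.INTER_CUBIC)); 
E
```

```text
t3.70 p [ 0.486  -0.1135  0.0816] yaw -0.2990 q [-0.4537  0.5682  1.8596  0.      0.7137 -0.1547] 
F [ 0.5806 -0.2639 -0.7754] M [-0.0304 -0.1034  0.0132] tq [ -0.0001 -37.5275  -9.4154   0.0457   0.0489   0.0001] w 0.0188
```

View pics/a5.png

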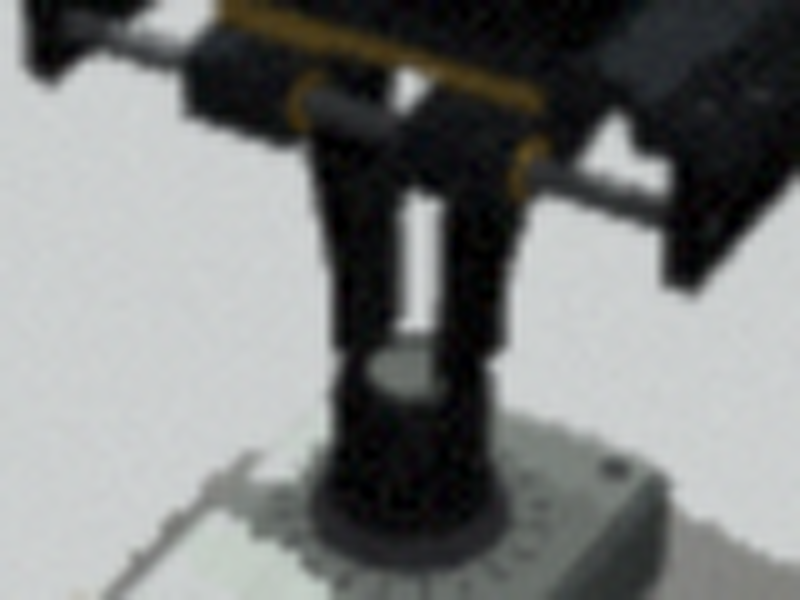

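The fingers closed to 19 mm without contact and stand over the cap's top face, so the true tip height is roughly 30 mm above what the reported pose implies. I'll touch the cap top (89 mm high) gently to calibrate this.

Request:
carry_out:
  moves:
    - [0.2,0,0.2,0,0,0,0]
    - [0.2,0,0.2,0,0,0,0]

```text
time: 3.95
position: [0.4859, -0.1135, 0.0794]
tool_rot: [-0.699, 0.105, -0.105, 0.699]
ft_force: [-0.3, -0.9, 0.6]
grip_width: 0.0174
```

Request:
carry_out:
  moves:
    - [0.2,0,0.2,0,0,0,0]
    - [0.2,0,0.2,0,0,0,0]

```text
time: 4.15
position: [0.486, -0.1135, 0.0776]
tool_rot: [-0.699, 0.105, -0.105, 0.699]
ft_force: [0.0, -0.2, 0.0]
grip_width: 0.0172
```

Request:
carry_out:
  moves:
    - [0.2,0,0.2,0,0,0,0]
    - [0.2,0,0.2,0,0,0,0]

```text
time: 4.35
position: [0.4862, -0.1136, 0.0773]
tool_rot: [0.699, -0.105, 0.106, -0.699]
ft_force: [-2.4, 1.0, 14.7]
grip_width: 0.0176
```

Request:
carry_out:
  moves:
    - [0.2,0,0.2,0,0,0,0]
    - [0.2,0,0.2,0,0,0,0]

```text
time: 4.55
position: [0.4863, -0.1137, 0.0771]
tool_rot: [0.7, -0.105, 0.106, -0.699]
ft_force: [-5.5, 0.3, 29.0]
grip_width: 0.0173
```

```bash
python3 - <<'E'
from st import *
import cv2
st()
o=robot.camera("side")[:,:,::-1]
cv2.imwrite("pics/a6.png",cv2.resize(o[160:220,300:380],None,fx=10,fy=10,interpolation=cv2.INTER_CUBIC)); 
E
```

```text
t4.55 p [ 0.4863 -0.1137  0.0771] yaw -0.2985 q [-0.4537  0.5765  1.863  -0.0005  0.7002 -0.1548] 
F [-5.537   0.2989 29.0276] M [0.3798 0.9826 0.0177] tq [ -0.2857 -24.6239  -8.2672   0.1913  -1.7198   0.0091] w 0.0173
```

View pics/a6.png

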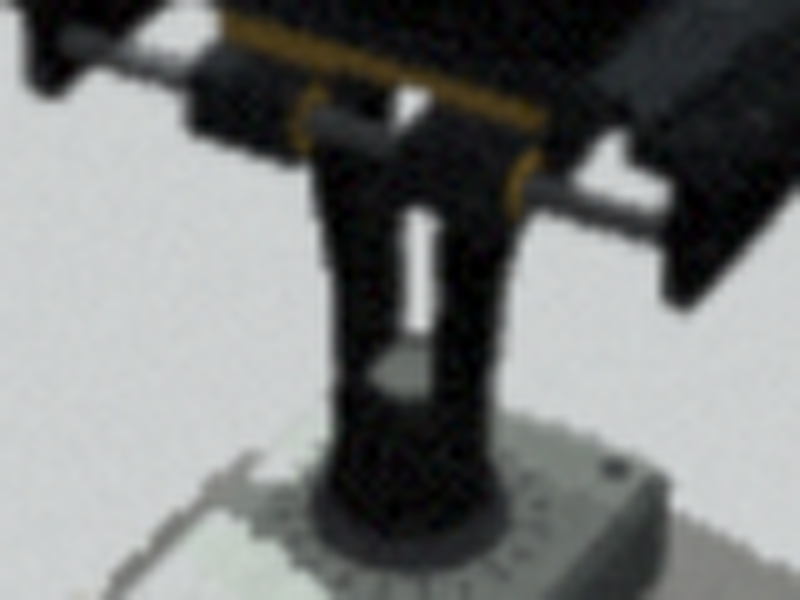

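Request:
carry_out:
  moves:
    - [0.2,0,-0.5,0,0,0,0]
    - [0.2,0,-0.5,0,0,0,0]
    - [0.2,0,-0.5,0,0,0,0]

```text
time: 4.9
position: [0.486, -0.1135, 0.0785]
tool_rot: [-0.699, 0.105, -0.105, 0.699]
ft_force: [-0.1, 0.4, 0.3]
grip_width: 0.0173
```

```bash
python3 - <<'E'
from st import *
import cv2
st()
a=cv2.imread("pics/a6.png")
o=np.mean([robot.camera("side")[:,:,::-1].astype(float) for _ in range(3)],0)
b=cv2.resize(o[160:220,300:380],None,fx=10,fy=10,interpolation=cv2.INTER_CUBIC)
g=lambda i:(255*(np.clip(i.astype(float),0,255)/255)**.4).clip(0,255).astype(np.uint8)
cv2.imwrite("pics/a7.png",cv2.resize(np.hstack([g(a)[:,250:600],g(b)[:,250:600]]),None,fx=1.1,fy=1))
E
```

```text
t4.90 p [ 0.486  -0.1135  0.0785] yaw -0.2990 q [-0.4538  0.574   1.8617  0.      0.7059 -0.1548] 
F [-0.1281  0.3708  0.2559] M [-0.0285 -0.1018 -0.0099] tq [  0.0262 -38.1003  -9.3705   0.0463   0.0417   0.0003] w 0.0173
```

View pics/a7.png

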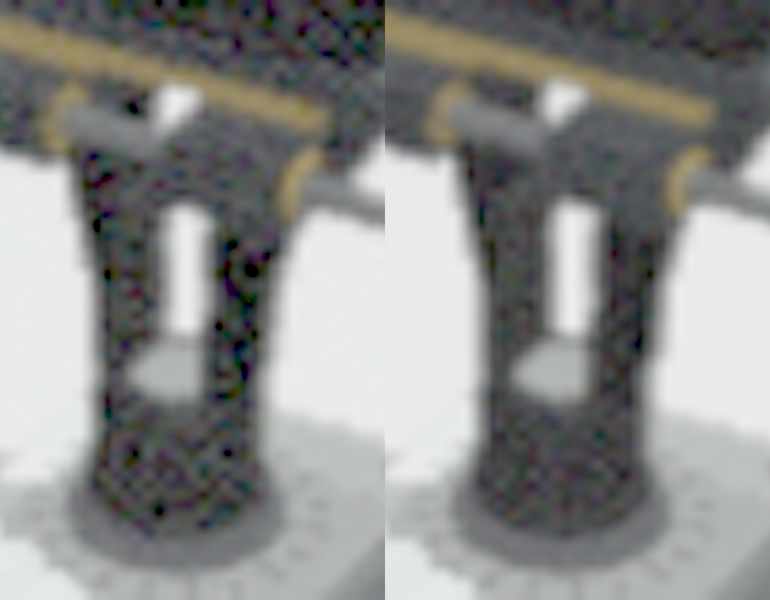

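The touch came at a reported z of 0.0775, where the cap top is 0.089 high, so the true tips stand about 11.5 mm above the reported TCP height. That is 36 mm higher than the description implies. The picture agrees, so I open up and descend by 3.1 cm accordingly.

Request:
carry_out:
  moves:
    - [1,0,-0.3,0,0,0,0]
    - [1,0,-0.3,0,0,0,0]
    - [1,0,-0.3,0,0,0,0]
    - [1,0,-0.3,0,0,0,0]
    - [1,0,-0.3,0,0,0,0]
    - [1,0,-0.3,0,0,0,0]
    - [1,0,-0.3,0,0,0,0]
    - [1,0,-0.3,0,0,0,0]

```text
time: 5.85
position: [0.486, -0.1135, 0.0817]
tool_rot: [-0.699, 0.105, -0.105, 0.699]
ft_force: [0.3, -0.3, 0.1]
grip_width: 0.0736
```

Request:
carry_out:
  moves:
    - [1,0,1.2,0,0,0,0]
    - [1,0,1.7,0,0,0,0]
    - [1,0,1.7,0,0,0,0]

```text
time: 6.15
position: [0.4851, -0.1131, 0.0634]
tool_rot: [-0.699, 0.106, -0.104, 0.7]
ft_force: [-1.1, -0.5, 0.2]
grip_width: 0.0863
```

```bash
python3 - <<'E'
from st import *
import cv2
st()
o=robot.camera("side")[:,:,::-1]
cv2.imwrite("pics/a8.png",cv2.resize(o[160:220,300:380],None,fx=10,fy=10,interpolation=cv2.INTER_CUBIC)); 
E
```

```text
t6.15 p [ 0.4851 -0.1131  0.0634] yaw -0.2990 q [-0.4538  0.6021  1.8705 -0.      0.6718 -0.1548] 
F [-1.0788 -0.4534  0.1579] M [-0.0153 -0.0416  0.0294] tq [ -0.0295 -37.9474  -8.5642   0.0436  -0.0138   0.0006] w 0.0863
```

View pics/a8.png

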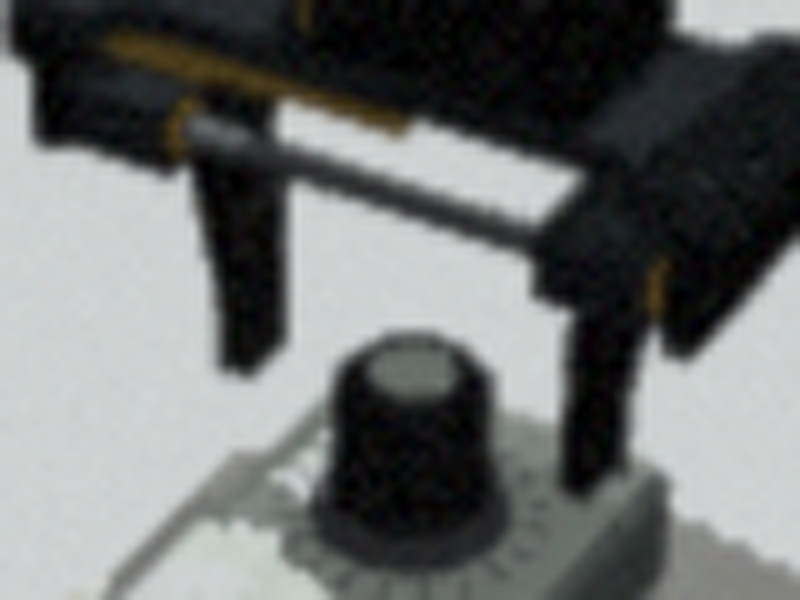

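Request:
carry_out:
  moves:
    - [1,0,1.0,0,0,0,0]
    - [1,0,1.6,0,0,0,0]
    - [1,0,1.6,0,0,0,0]

```text
time: 6.5
position: [0.4853, -0.1132, 0.0476]
tool_rot: [-0.699, 0.106, -0.105, 0.699]
ft_force: [-0.6, 0.0, 0.0]
grip_width: 0.0872
```

```bash
python3 - <<'E'
from st import *
import cv2
st()
o=robot.camera("side")[:,:,::-1]
cv2.imwrite("pics/a9.png",cv2.resize(o[160:220,300:380],None,fx=10,fy=10,interpolation=cv2.INTER_CUBIC)); 
E
```

```text
t6.50 p [ 0.4853 -0.1132  0.0476] yaw -0.2991 q [-0.4538  0.6322  1.8782  0.      0.6333 -0.1548] 
F [-0.5704  0.0196  0.0445] M [-0.008  -0.0472 -0.0047] tq [ -0.0362 -38.3879  -7.7986   0.0419  -0.0271   0.0009] w 0.0872
```

View pics/a9.png

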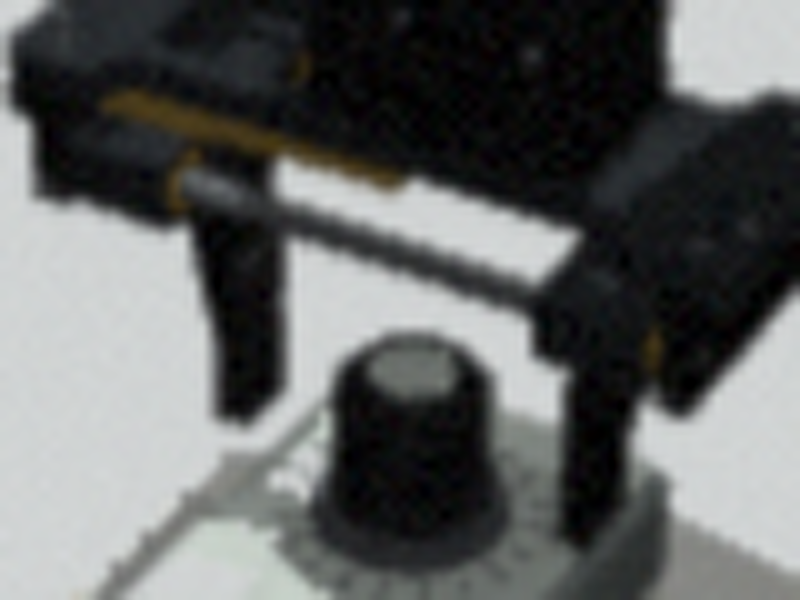

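```bash
python3 - <<'E'
from st import *
o,M=st()
f=lambda u,v:("side",300+(u+.5)/10-.5,160+(v+.5)/10-.5)
for z in(.055,.059,.063):
  a=atz(*f(250,420),z);b=atz(*f(565,540),z);c=atz(*f(283,385),z)
  print(z,"axis",(a+b)/2-.0095*M[:,2],"sep",np.linalg.norm(a-b),"dir",np.arctan2(*(a-b)[1::-1]),"padw",np.linalg.norm(a-c))
E
```

```text
t6.55 p [ 0.4855 -0.1133  0.048 ] yaw -0.2990 q [-0.4538  0.6315  1.8779 -0.      0.6337 -0.1548] 
F [0.8315 0.1892 1.2948] M [-0.0883 -0.0375 -0.0193] tq [ -0.0248 -38.2661  -7.6412   0.0399   0.0378  -0.0002] w 0.0867
0.055 axis [ 0.4842 -0.1195  0.055 ] sep 0.091096297175053 dir -0.3168441835091444 padw 0.01704196070115685
0.059 axis [ 0.4832 -0.1145  0.059 ] sep 0.09045728354736592 dir -0.3168441835091449 padw 0.01692241637862942
0.063 axis [ 0.4822 -0.1096  0.063 ] sep 0.08981826991967858 dir -0.31684418350914506 padw 0.016802872056102005
```

Request:
carry_out:
  moves:
    - [0.5,0.2,0,0,0,0,0]
    - [0.5,0.2,0,0,0,0,0]
    - [0.5,0.2,0,0,0,0,0]
    - [0.5,0.2,0,0,0,0,0]
  force: 6

```text
time: 6.95
position: [0.488, -0.1142, 0.0489]
tool_rot: [0.699, -0.105, 0.105, -0.699]
ft_force: [0.4, 0.5, -0.4]
grip_width: 0.0629
```

Request:
carry_out:
  moves:
    - [0.3,0.0,0,0,0,0,0]
    - [0.3,0.0,0,0,0,0,0]
    - [0.3,0.0,0,0,0,0,0]

```text
time: 7.25
position: [0.4875, -0.1139, 0.0487]
tool_rot: [-0.699, 0.106, -0.105, 0.699]
ft_force: [-6.0, 0.8, 3.2]
grip_width: 0.0385
```

```bash
python3 - <<'E'
from st import *
o,M=st();print("tool F",M.T@o['ft_force'])
E
```

```text
t7.25 p [ 0.4875 -0.1139  0.0487] yaw -0.2988 q [-0.4531  0.6316  1.8728 -0.0002  0.6383 -0.1541] 
F [-5.9548  0.8223  3.2219] M [0.2158 1.2627 0.0738] tq [  0.4446 -38.3259  -8.853    0.2556  -1.2061  -0.0056] w 0.0385
tool F [-5.9366 -3.2153 -0.9671]
```

Request:
carry_out:
  moves:
    - [0.3,-0.1,0,0,0,0,0]
    - [0.3,-0.1,0,0,0,0,0]
    - [0.3,-0.1,0,0,0,0,0]
    - [0.3,-0.1,0,0,0,0,0]

```text
time: 7.65
position: [0.4862, -0.1135, 0.0486]
tool_rot: [-0.699, 0.106, -0.105, 0.699]
ft_force: [-2.8, 1.4, 2.5]
grip_width: 0.0367
```

```bash
python3 - <<'E'
from st import *
o,M=st();print("tool F",M.T@o['ft_force'])
E
```

```text
t7.65 p [ 0.4862 -0.1135  0.0486] yaw -0.2989 q [-0.4534  0.6309  1.8758 -0.0001  0.6367 -0.1545] 
F [-2.7589  1.3745  2.4897] M [0.0552 0.4792 0.0276] tq [  0.0593 -38.0645  -9.3312   0.1876  -0.8128   0.0082] w 0.0367
tool F [-3.0457 -2.4842  0.5018]
```

Request:
carry_out:
  moves:
    - [0.2,-0.05,0,0,0,0,0]
    - [0.2,-0.05,0,0,0,0,0]
    - [0.2,-0.05,0,0,0,0,0]
  force: 20

```text
time: 7.95
position: [0.4862, -0.1135, 0.0486]
tool_rot: [-0.699, 0.106, -0.105, 0.699]
ft_force: [-2.0, 1.1, 1.2]
grip_width: 0.0362
```

```bash
cat > f.py <<'E'
from st import *
o=robot.get_obs();M=R.from_quat(o['tool_rot']).as_matrix()
print("t%.2f yaw %.1f Mz %.3f tq6 %.3f"%(o['time'],np.degrees(np.arctan2(M[1,0],M[0,0])),o['moment'][2],o['joint_torque'][5]),"toolF",(M.T@o['ft_force']).round(1),"p",o['position'],"w %.4f"%o['grip_width'])
E
python3 f.py
```

```text
t7.95 yaw -17.1 Mz 0.053 tq6 0.007 toolF [-2.2 -1.1  0.5] p [ 0.4862 -0.1135  0.0486] w 0.0362
```

Request:
carry_out:
  moves:
    - [0.2,0,0,0,0,-0.05,0]
    - [0.2,0,0,0,0,-0.05,0]

```text
time: 8.15
position: [0.4863, -0.1135, 0.0486]
tool_rot: [-0.701, 0.088, -0.088, 0.702]
ft_force: [-2.6, 0.2, 1.7]
grip_width: 0.0367
```

```bash
python3 f.py
```

```text
t8.15 yaw -14.3 Mz -0.155 tq6 -0.288 toolF [-2.5 -1.7 -0.4] p [ 0.4863 -0.1135  0.0486] w 0.0367
```

Request:
carry_out:
  moves:
    - [0.2,0,0,0,0,-0.05,0]
    - [0.2,0,0,0,0,-0.05,0]

```text
time: 8.35
position: [0.4864, -0.1136, 0.0486]
tool_rot: [-0.703, 0.071, -0.071, 0.704]
ft_force: [-2.7, 1.0, 1.6]
grip_width: 0.0362
```

```bash
python3 f.py
```

```text
t8.35 yaw -11.5 Mz -0.197 tq6 -0.351 toolF [-2.9 -1.6  0.4] p [ 0.4864 -0.1136  0.0486] w 0.0362
```

Request:
carry_out:
  moves:
    - [0.2,0,0,0,0,-0.05,0]
    - [0.2,0,0,0,0,-0.05,0]

```text
time: 8.55
position: [0.4865, -0.1136, 0.0486]
tool_rot: [-0.705, 0.053, -0.053, 0.705]
ft_force: [-2.8, 1.7, 1.6]
grip_width: 0.0365
```

```bash
python3 f.py
```

```text
t8.55 yaw -8.6 Mz -0.110 tq6 -0.235 toolF [-3.1 -1.6  1.3] p [ 0.4865 -0.1136  0.0486] w 0.0365
```

Request:
carry_out:
  moves:
    - [0.2,0,0,0,0,-0.05,0]
    - [0.2,0,0,0,0,-0.05,0]

```text
time: 8.75
position: [0.4865, -0.1136, 0.0486]
tool_rot: [-0.706, 0.035, -0.035, 0.706]
ft_force: [-1.8, 1.6, 0.9]
grip_width: 0.0364
```

```bash
python3 f.py
```

```text
t8.75 yaw -5.8 Mz -0.017 tq6 -0.171 toolF [-1.9 -0.9  1.4] p [ 0.4865 -0.1136  0.0486] w 0.0364
```

Request:
carry_out:
  moves:
    - [0.2,0,0,0,0,-0.03,0]
    - [0.2,0,0,0,0,-0.03,0]

```text
time: 8.95
position: [0.4866, -0.1136, 0.0486]
tool_rot: [-0.707, 0.024, -0.024, 0.707]
ft_force: [-2.7, 2.2, 1.8]
grip_width: 0.0363
```

```bash
python3 f.py
```

```text
t8.95 yaw -4.0 Mz 0.068 tq6 -0.088 toolF [-2.8 -1.8  2. ] p [ 0.4866 -0.1136  0.0486] w 0.0363
```

Request:
carry_out:
  moves:
    - [0.2,0,0,0,0,-0.03,0]
    - [0.2,0,0,0,0,-0.03,0]

```text
time: 9.15
position: [0.4866, -0.1137, 0.0486]
tool_rot: [0.707, -0.014, 0.014, -0.707]
ft_force: [-1.7, 1.7, -0.1]
grip_width: 0.0363
```

```bash
python3 f.py
```

```text
t9.15 yaw -2.2 Mz 0.025 tq6 -0.094 toolF [-1.7  0.1  1.6] p [ 0.4866 -0.1137  0.0486] w 0.0363
```

Request:
carry_out:
  moves:
    - [0.2,0,0,0,0,-0.03,0]
    - [0.2,0,0,0,0,-0.03,0]

```text
time: 9.35
position: [0.4867, -0.1136, 0.0486]
tool_rot: [-0.707, 0.003, -0.003, 0.707]
ft_force: [-0.8, 2.6, 0.4]
grip_width: 0.0359
```

```bash
python3 f.py
```

```text
t9.35 yaw -0.5 Mz 0.003 tq6 -0.097 toolF [-0.8 -0.4  2.5] p [ 0.4867 -0.1136  0.0486] w 0.0359
```

Request:
carry_out:
  moves:
    - [0.2,0,0,0,0,-0.03,0]
    - [0.2,0,0,0,0,-0.03,0]

```text
time: 9.55
position: [0.4867, -0.1137, 0.0486]
tool_rot: [0.707, 0.008, -0.008, -0.707]
ft_force: [0.0, 2.8, -0.2]
grip_width: 0.0361
```

```bash
python3 f.py
```

```text
t9.55 yaw 1.2 Mz -0.084 tq6 -0.098 toolF [0.1 0.2 2.8] p [ 0.4867 -0.1137  0.0486] w 0.0361
```

Request:
carry_out:
  moves:
    - [0.2,0,0,0,0,-0.03,0]
    - [0.2,0,0,0,0,-0.03,0]

```text
time: 9.75
position: [0.4867, -0.1137, 0.0486]
tool_rot: [-0.707, -0.018, 0.018, 0.707]
ft_force: [-0.1, 1.5, -0.4]
grip_width: 0.036
```

```bash
python3 f.py
```

```text
t9.75 yaw 2.9 Mz -0.109 tq6 -0.183 toolF [-0.   0.4  1.5] p [ 0.4867 -0.1137  0.0486] w 0.0360
```

Request:
carry_out:
  moves:
    - [0.2,0,0,0,0,-0.03,0]
    - [0.2,0,0,0,0,-0.03,0]

```text
time: 9.95
position: [0.4868, -0.1137, 0.0487]
tool_rot: [-0.707, -0.029, 0.029, 0.707]
ft_force: [0.5, 2.1, -1.2]
grip_width: 0.0362
```

```bash
python3 f.py
```

```text
t9.95 yaw 4.7 Mz -0.140 tq6 -0.259 toolF [0.7 1.2 2.1] p [ 0.4868 -0.1137  0.0487] w 0.0362
```

Request:
carry_out:
  moves:
    - [0.2,0,0,0,0,-0.03,0]
    - [0.2,0,0,0,0,-0.03,0]

```text
time: 10.15
position: [0.4868, -0.1137, 0.0486]
tool_rot: [0.706, 0.04, -0.039, -0.706]
ft_force: [0.3, 3.9, -1.9]
grip_width: 0.0361
```

```bash
python3 f.py
```

```text
t10.15 yaw 6.4 Mz -0.192 tq6 -0.290 toolF [0.8 1.9 3.8] p [ 0.4868 -0.1137  0.0486] w 0.0361
```

Request:
carry_out:
  moves:
    - [0.2,0,0,0,0,-0.03,0]
    - [0.2,0,0,0,0,-0.03,0]

```text
time: 10.35
position: [0.4869, -0.1137, 0.0487]
tool_rot: [0.705, 0.05, -0.05, -0.705]
ft_force: [1.6, 3.2, -2.0]
grip_width: 0.0363
```

```bash
python3 f.py
```

```text
t10.35 yaw 8.1 Mz -0.157 tq6 -0.248 toolF [2.1 2.  2.9] p [ 0.4869 -0.1137  0.0487] w 0.0363
```

Request:
carry_out:
  moves:
    - [0.2,0,0,0,0,-0.03,0]
    - [0.2,0,0,0,0,-0.03,0]

```text
time: 10.55
position: [0.4869, -0.1137, 0.0487]
tool_rot: [0.705, 0.061, -0.061, -0.704]
ft_force: [2.4, 3.8, -3.7]
grip_width: 0.0361
```

```bash
python3 f.py
```

```text
t10.55 yaw 9.9 Mz -0.044 tq6 -0.140 toolF [3.  3.7 3.3] p [ 0.4869 -0.1137  0.0487] w 0.0361
```

Request:
carry_out:
  moves:
    - [0.2,0,0,0,0,-0.03,0]
    - [0.2,0,0,0,0,-0.03,0]

```text
time: 10.75
position: [0.4869, -0.1137, 0.0487]
tool_rot: [0.704, 0.072, -0.071, -0.703]
ft_force: [3.4, 3.4, -2.5]
grip_width: 0.0361
```

```bash
python3 f.py
```

```text
t10.75 yaw 11.6 Mz -0.031 tq6 -0.088 toolF [4.  2.5 2.7] p [ 0.4869 -0.1137  0.0487] w 0.0361
```

Request:
carry_out:
  moves:
    - [0.2,0,0,0,0,-0.03,0]
    - [0.2,0,0,0,0,-0.03,0]

```text
time: 10.95
position: [0.487, -0.1137, 0.0487]
tool_rot: [0.702, 0.083, -0.082, -0.702]
ft_force: [2.6, 4.5, -2.6]
grip_width: 0.0362
```

```bash
python3 f.py
```

```text
t10.95 yaw 13.3 Mz 0.011 tq6 -0.090 toolF [3.6 2.6 3.7] p [ 0.487  -0.1137  0.0487] w 0.0362
```

Request:
carry_out:
  moves:
    - [0.2,0,0,0,0,-0.03,0]
    - [0.2,0,0,0,0,-0.03,0]

```text
time: 11.15
position: [0.4871, -0.1137, 0.0487]
tool_rot: [0.701, 0.093, -0.092, -0.701]
ft_force: [2.7, 4.0, -2.2]
grip_width: 0.0365
```

```bash
python3 f.py
```

```text
t11.15 yaw 15.1 Mz 0.031 tq6 -0.091 toolF [3.7 2.2 3.2] p [ 0.4871 -0.1137  0.0487] w 0.0365
```

Request:
carry_out:
  moves:
    - [0.2,0,0,0,0,-0.03,0]
    - [0.2,0,0,0,0,-0.03,0]

```text
time: 11.35
position: [0.4871, -0.1137, 0.0487]
tool_rot: [0.7, 0.104, -0.103, -0.699]
ft_force: [3.4, 4.9, -3.7]
grip_width: 0.0364
```

```bash
python3 f.py
```

```text
t11.35 yaw 16.8 Mz 0.020 tq6 -0.091 toolF [4.6 3.7 3.7] p [ 0.4871 -0.1137  0.0487] w 0.0364
```

Request:
carry_out:
  moves:
    - [0.2,0,0,0,0,-0.03,0]
    - [0.2,0,0,0,0,-0.03,0]

```text
time: 11.55
position: [0.4872, -0.1137, 0.0487]
tool_rot: [0.698, 0.114, -0.113, -0.698]
ft_force: [3.3, 5.4, -3.1]
grip_width: 0.0363
```

```bash
python3 f.py
```

```text
t11.55 yaw 18.5 Mz -0.040 tq6 -0.091 toolF [4.9 3.1 4.1] p [ 0.4872 -0.1137  0.0487] w 0.0363
```

Request:
carry_out:
  moves:
    - [0.2,0,0,0,0,-0.03,0]
    - [0.2,0,0,0,0,-0.03,0]

```text
time: 11.75
position: [0.4872, -0.1137, 0.0487]
tool_rot: [0.696, 0.125, -0.124, -0.696]
ft_force: [3.6, 4.8, -3.3]
grip_width: 0.0361
```

```bash
python3 f.py
```

```text
t11.75 yaw 20.2 Mz -0.022 tq6 -0.132 toolF [5.1 3.3 3.3] p [ 0.4872 -0.1137  0.0487] w 0.0361
```

Request:
carry_out:
  moves:
    - [0.2,0,0,0,0,-0.025,0]
    - [0.2,0,0,0,0,-0.025,0]

```text
time: 11.95
position: [0.4873, -0.1136, 0.0487]
tool_rot: [0.695, 0.133, -0.132, -0.694]
ft_force: [2.6, 4.7, -2.8]
grip_width: 0.0365
```

```bash
python3 f.py
```

```text
t11.95 yaw 21.6 Mz -0.092 tq6 -0.193 toolF [4.2 2.8 3.4] p [ 0.4873 -0.1136  0.0487] w 0.0365
```

Request:
carry_out:
  moves:
    - [0.2,0,0,0,0,-0.025,0]
    - [0.2,0,0,0,0,-0.025,0]

```text
time: 12.15
position: [0.4873, -0.1136, 0.0487]
tool_rot: [0.693, 0.142, -0.141, -0.693]
ft_force: [3.7, 5.0, -2.7]
grip_width: 0.0361
```

```bash
python3 f.py
```

```text
t12.15 yaw 23.0 Mz -0.226 tq6 -0.248 toolF [5.4 2.7 3.2] p [ 0.4873 -0.1136  0.0487] w 0.0361
```

Request:
carry_out:
  moves:
    - [0.2,0,0,0,0,-0.02,0]
    - [0.2,0,0,0,0,-0.02,0]

```text
time: 12.35
position: [0.4873, -0.1136, 0.0487]
tool_rot: [0.692, 0.149, -0.147, -0.691]
ft_force: [4.3, 4.4, -3.3]
grip_width: 0.0364
```

```bash
python3 f.py
```

```text
t12.35 yaw 24.1 Mz -0.239 tq6 -0.252 toolF [5.7 3.3 2.3] p [ 0.4873 -0.1136  0.0487] w 0.0364
```

Request:
carry_out:
  moves:
    - [0.2,0,0,0,0,-0.02,0]
    - [0.2,0,0,0,0,-0.02,0]

```text
time: 12.55
position: [0.4874, -0.1136, 0.0487]
tool_rot: [0.69, 0.155, -0.154, -0.69]
ft_force: [4.1, 4.9, -2.6]
grip_width: 0.0362
```

```bash
python3 f.py
```

```text
t12.55 yaw 25.2 Mz -0.384 tq6 -0.477 toolF [5.8 2.7 2.7] p [ 0.4874 -0.1136  0.0487] w 0.0362
```

Request:
carry_out:
  moves:
    - [0.2,0,0,0,0,-0.02,0]
    - [0.2,0,0,0,0,-0.02,0]

```text
time: 12.75
position: [0.4876, -0.1139, 0.0487]
tool_rot: [0.689, 0.162, -0.16, -0.688]
ft_force: [3.5, 4.7, -2.8]
grip_width: 0.0361
```

```bash
python3 f.py
```

```text
t12.75 yaw 26.4 Mz -0.403 tq6 -0.509 toolF [5.2 2.8 2.6] p [ 0.4876 -0.1139  0.0487] w 0.0361
```

Two clicks went by, and then the torque passed 0.4 N m at a yaw of 25–26°, so this is the bottom stop. I now turn back clockwise and count.

Request:
carry_out:
  moves:
    - [0.2,0,0,0,0,0.05,0]
    - [0.2,0,0,0,0,0.05,0]

```text
time: 12.95
position: [0.4874, -0.1139, 0.0487]
tool_rot: [0.693, 0.145, -0.144, -0.692]
ft_force: [3.2, 2.8, -2.7]
grip_width: 0.0364
```

```bash
python3 f.py
```

```text
t12.95 yaw 23.5 Mz -0.237 tq6 -0.032 toolF [4.1 2.7 1.3] p [ 0.4874 -0.1139  0.0487] w 0.0364
```

Request:
carry_out:
  moves:
    - [0.2,0,0,0,0,0.05,0]
    - [0.2,0,0,0,0,0.05,0]

```text
time: 13.15
position: [0.4873, -0.1139, 0.0487]
tool_rot: [0.696, 0.128, -0.127, -0.695]
ft_force: [3.0, 3.9, -3.2]
grip_width: 0.0364
```

```bash
python3 f.py
```

```text
t13.15 yaw 20.7 Mz -0.073 tq6 0.114 toolF [4.2 3.2 2.6] p [ 0.4873 -0.1139  0.0487] w 0.0364
```

Request:
carry_out:
  moves:
    - [0.2,0,0,0,0,0.05,0]
    - [0.2,0,0,0,0,0.05,0]

```text
time: 13.35
position: [0.4872, -0.114, 0.0487]
tool_rot: [0.699, 0.11, -0.109, -0.698]
ft_force: [3.8, 3.8, -3.2]
grip_width: 0.0364
```

```bash
python3 f.py
```

```text
t13.35 yaw 17.9 Mz 0.019 tq6 0.160 toolF [4.8 3.2 2.4] p [ 0.4872 -0.114   0.0487] w 0.0364
```

Request:
carry_out:
  moves:
    - [0.2,0,0,0,0,0.05,0]
    - [0.2,0,0,0,0,0.05,0]

```text
time: 13.55
position: [0.4872, -0.114, 0.0487]
tool_rot: [0.701, 0.093, -0.092, -0.701]
ft_force: [3.6, 4.3, -4.3]
grip_width: 0.0367
```

```bash
python3 f.py
```

```text
t13.55 yaw 15.0 Mz -0.032 tq6 0.159 toolF [4.6 4.3 3.2] p [ 0.4872 -0.114   0.0487] w 0.0367
```

Request:
carry_out:
  moves:
    - [0.2,0,0,0,0,0.05,0]
    - [0.2,0,0,0,0,0.05,0]

```text
time: 13.75
position: [0.4871, -0.114, 0.0487]
tool_rot: [0.703, 0.076, -0.075, -0.703]
ft_force: [2.9, 4.0, -4.7]
grip_width: 0.0363
```

```bash
python3 f.py
```

```text
t13.75 yaw 12.2 Mz -0.039 tq6 0.159 toolF [3.7 4.7 3.3] p [ 0.4871 -0.114   0.0487] w 0.0363
```

Request:
carry_out:
  moves:
    - [0.2,0,0,0,0,0.05,0]
    - [0.2,0,0,0,0,0.05,0]

```text
time: 13.95
position: [0.4869, -0.114, 0.0487]
tool_rot: [0.705, 0.058, -0.057, -0.705]
ft_force: [3.6, 3.3, -4.1]
grip_width: 0.0367
```

```bash
python3 f.py
```

```text
t13.95 yaw 9.3 Mz -0.022 tq6 0.159 toolF [4.1 4.1 2.7] p [ 0.4869 -0.114   0.0487] w 0.0367
```

Request:
carry_out:
  moves:
    - [0.2,0,0,0,0,0.04,0]
    - [0.2,0,0,0,0,0.04,0]

```text
time: 14.15
position: [0.4869, -0.114, 0.0487]
tool_rot: [0.706, 0.044, -0.043, -0.706]
ft_force: [3.7, 2.6, -4.7]
grip_width: 0.0359
```

```bash
python3 f.py
```

```text
t14.15 yaw 7.1 Mz 0.116 tq6 0.224 toolF [4.  4.7 2.2] p [ 0.4869 -0.114   0.0487] w 0.0359
```

Request:
carry_out:
  moves:
    - [0.2,0,0,0,0,0.03,0]
    - [0.2,0,0,0,0,0.03,0]

```text
time: 14.35
position: [0.4868, -0.114, 0.0487]
tool_rot: [0.707, 0.033, -0.033, -0.706]
ft_force: [3.4, 2.8, -4.5]
grip_width: 0.0363
```

```bash
python3 f.py
```

```text
t14.35 yaw 5.4 Mz 0.169 tq6 0.259 toolF [3.7 4.5 2.5] p [ 0.4868 -0.114   0.0487] w 0.0363
```

Request:
carry_out:
  moves:
    - [0.2,0,0,0,0,0.03,0]
    - [0.2,0,0,0,0,0.03,0]

```text
time: 14.55
position: [0.4867, -0.114, 0.0487]
tool_rot: [0.707, 0.023, -0.022, -0.707]
ft_force: [3.1, 1.5, -4.4]
grip_width: 0.0365
```

```bash
python3 f.py
```

```text
t14.55 yaw 3.6 Mz 0.174 tq6 0.279 toolF [3.2 4.4 1.3] p [ 0.4867 -0.114   0.0487] w 0.0365
```

Request:
carry_out:
  moves:
    - [0.2,0,0,0,0,0.03,0]
    - [0.2,0,0,0,0,0.03,0]

```text
time: 14.75
position: [0.4866, -0.1139, 0.0487]
tool_rot: [0.707, 0.012, -0.012, -0.707]
ft_force: [3.1, 1.6, -3.5]
grip_width: 0.036
```

```bash
python3 f.py
```

```text
t14.75 yaw 1.9 Mz 0.097 tq6 0.222 toolF [3.2 3.5 1.5] p [ 0.4866 -0.1139  0.0487] w 0.0360
```

Request:
carry_out:
  moves:
    - [0.2,0,0,0,0,0.03,0]
    - [0.2,0,0,0,0,0.03,0]

```text
time: 14.95
position: [0.4866, -0.1139, 0.0487]
tool_rot: [0.707, 0.001, -0.001, -0.707]
ft_force: [3.8, 1.9, -4.3]
grip_width: 0.036
```

```bash
python3 f.py
```

```text
t14.95 yaw 0.1 Mz -0.013 tq6 0.085 toolF [3.8 4.3 1.8] p [ 0.4866 -0.1139  0.0487] w 0.0360
```

Request:
carry_out:
  moves:
    - [0.2,0,0,0,0,0.03,0]
    - [0.2,0,0,0,0,0.03,0]

```text
time: 15.15
position: [0.4866, -0.1139, 0.0487]
tool_rot: [0.707, -0.01, 0.01, -0.707]
ft_force: [2.0, 0.2, -4.4]
grip_width: 0.0363
```

```bash
python3 f.py
```

```text
t15.15 yaw -1.6 Mz 0.057 tq6 0.098 toolF [2.  4.4 0.3] p [ 0.4866 -0.1139  0.0487] w 0.0363
```

First click felt near +1°. The next should engage near -9.5° and snap near -17°.

Request:
carry_out:
  moves:
    - [0.2,0,0,0,0,0.05,0]
    - [0.2,0,0,0,0,0.05,0]

```text
time: 15.35
position: [0.4864, -0.1139, 0.0487]
tool_rot: [0.707, -0.027, 0.027, -0.706]
ft_force: [3.0, 0.7, -3.8]
grip_width: 0.036
```

```bash
python3 f.py
```

```text
t15.35 yaw -4.4 Mz -0.061 tq6 0.164 toolF [2.9 3.8 1. ] p [ 0.4864 -0.1139  0.0487] w 0.0360
```

Request:
carry_out:
  moves:
    - [0.2,0,0,0,0,0.05,0]
    - [0.2,0,0,0,0,0.05,0]

```text
time: 15.55
position: [0.4863, -0.1139, 0.0487]
tool_rot: [0.706, -0.045, 0.045, -0.706]
ft_force: [1.9, -0.4, -2.7]
grip_width: 0.0364
```

```bash
python3 f.py
```

```text
t15.55 yaw -7.3 Mz -0.044 tq6 0.163 toolF [ 1.9  2.7 -0.2] p [ 0.4863 -0.1139  0.0487] w 0.0364
```

Request:
carry_out:
  moves:
    - [0.2,0,0,0,0,0.05,0]
    - [0.2,0,0,0,0,0.05,0]

```text
time: 15.75
position: [0.4863, -0.1139, 0.0487]
tool_rot: [0.704, -0.062, 0.062, -0.704]
ft_force: [2.2, -0.5, -3.0]
grip_width: 0.0359
```

```bash
python3 f.py
```

```text
t15.75 yaw -10.1 Mz 0.047 tq6 0.224 toolF [ 2.2  3.  -0.1] p [ 0.4863 -0.1139  0.0487] w 0.0359
```

Request:
carry_out:
  moves:
    - [0.2,0,0,0,0,0.04,0]
    - [0.2,0,0,0,0,0.04,0]

```text
time: 15.95
position: [0.4862, -0.1138, 0.0487]
tool_rot: [0.703, -0.076, 0.076, -0.703]
ft_force: [1.9, -0.4, -2.2]
grip_width: 0.0363
```

```bash
python3 f.py
```

```text
t15.95 yaw -12.4 Mz 0.139 tq6 0.292 toolF [ 1.9  2.2 -0. ] p [ 0.4862 -0.1138  0.0487] w 0.0363
```

Request:
carry_out:
  moves:
    - [0.2,0,0,0,0,0.04,0]
    - [0.2,0,0,0,0,0.04,0]

```text
time: 16.15
position: [0.4861, -0.1138, 0.0487]
tool_rot: [0.701, -0.091, 0.09, -0.701]
ft_force: [0.6, -0.9, -2.6]
grip_width: 0.0362
```

```bash
python3 f.py
```

```text
t16.15 yaw -14.7 Mz 0.176 tq6 0.313 toolF [ 0.8  2.6 -0.8] p [ 0.4861 -0.1138  0.0487] w 0.0362
```

Request:
carry_out:
  moves:
    - [0.2,0,0,0,0,0.04,0]
    - [0.2,0,0,0,0,0.04,0]

```text
time: 16.35
position: [0.4861, -0.1137, 0.0487]
tool_rot: [0.699, -0.105, 0.104, -0.699]
ft_force: [0.4, -1.0, -2.2]
grip_width: 0.0362
```

```bash
python3 f.py
```

```text
t16.35 yaw -17.0 Mz -0.012 tq6 0.200 toolF [ 0.6  2.2 -0.9] p [ 0.4861 -0.1137  0.0487] w 0.0362
```

Request:
carry_out:
  moves:
    - [0.2,0,0,0,0,0.04,0]
    - [0.2,0,0,0,0,0.04,0]

```text
time: 16.55
position: [0.486, -0.1137, 0.0486]
tool_rot: [-0.697, 0.119, -0.118, 0.697]
ft_force: [0.4, -1.6, -1.5]
grip_width: 0.0361
```

```bash
python3 f.py
```

```text
t16.55 yaw -19.3 Mz -0.011 tq6 0.130 toolF [ 0.9  1.5 -1.4] p [ 0.486  -0.1137  0.0486] w 0.0361
```

Request:
carry_out:
  moves:
    - [0.2,0,0,0,0,0.05,0]
    - [0.2,0,0,0,0,0.05,0]

```text
time: 16.75
position: [0.4859, -0.1137, 0.0486]
tool_rot: [-0.694, 0.136, -0.136, 0.694]
ft_force: [-1.1, -1.1, -1.3]
grip_width: 0.0362
```

```bash
python3 f.py
```

```text
t16.75 yaw -22.2 Mz 0.064 tq6 0.168 toolF [-0.6  1.3 -1.4] p [ 0.4859 -0.1137  0.0486] w 0.0362
```

Request:
carry_out:
  moves:
    - [0.2,0,0,0,0,0.05,0]
    - [0.2,0,0,0,0,0.05,0]

```text
time: 16.95
position: [0.4858, -0.1136, 0.0486]
tool_rot: [-0.69, 0.154, -0.153, 0.69]
ft_force: [-0.8, -1.1, -0.8]
grip_width: 0.0364
```

```bash
python3 f.py
```

```text
t16.95 yaw -25.0 Mz -0.026 tq6 0.168 toolF [-0.2  0.8 -1.4] p [ 0.4858 -0.1136  0.0486] w 0.0364
```

Request:
carry_out:
  moves:
    - [0.2,0,0,0,0,0.05,0]
    - [0.2,0,0,0,0,0.05,0]

```text
time: 17.15
position: [0.4857, -0.1135, 0.0486]
tool_rot: [0.686, -0.171, 0.17, -0.686]
ft_force: [-1.8, -2.5, -1.1]
grip_width: 0.0364
```

```bash
python3 f.py
```

```text
t17.15 yaw -27.9 Mz 0.107 tq6 0.215 toolF [-0.4  1.1 -3.1] p [ 0.4857 -0.1135  0.0486] w 0.0364
```

Request:
carry_out:
  moves:
    - [0.2,0,0,0,0,0.04,0]
    - [0.2,0,0,0,0,0.04,0]

```text
time: 17.35
position: [0.4856, -0.1135, 0.0486]
tool_rot: [0.683, -0.184, 0.183, -0.683]
ft_force: [-3.5, -2.5, 0.0]
grip_width: 0.0361
```

```bash
python3 f.py
```

```text
t17.35 yaw -30.1 Mz 0.161 tq6 0.289 toolF [-1.8 -0.  -4. ] p [ 0.4856 -0.1135  0.0486] w 0.0361
```

Request:
carry_out:
  moves:
    - [0.2,0,0,0,0,0.04,0]
    - [0.2,0,0,0,0,0.04,0]

```text
time: 17.55
position: [0.4856, -0.1135, 0.0486]
tool_rot: [0.679, -0.198, 0.197, -0.679]
ft_force: [-2.7, -2.2, 0.2]
grip_width: 0.0364
```

```bash
python3 f.py
```

```text
t17.55 yaw -32.4 Mz 0.136 tq6 0.322 toolF [-1.1 -0.2 -3.4] p [ 0.4856 -0.1135  0.0486] w 0.0364
```

Two clicks are done and the third is about to snap.

Request:
carry_out:
  moves:
    - [0.2,0,0,0,0,0.04,0]
    - [0.2,0,0,0,0,0.04,0]

```text
time: 17.75
position: [0.4856, -0.1134, 0.0486]
tool_rot: [-0.675, 0.212, -0.211, 0.675]
ft_force: [-3.7, -1.5, 2.8]
grip_width: 0.0363
```

```bash
python3 f.py
```

```text
t17.75 yaw -34.8 Mz 0.070 tq6 0.223 toolF [-2.2 -2.8 -3.3] p [ 0.4856 -0.1134  0.0486] w 0.0363
```

Request:
carry_out:
  moves:
    - [0.2,0,0,0,0,0.04,0]
    - [0.2,0,0,0,0,0.04,0]

```text
time: 17.95
position: [0.4855, -0.1134, 0.0486]
tool_rot: [-0.67, 0.226, -0.224, 0.67]
ft_force: [-3.4, -2.5, 2.1]
grip_width: 0.0365
```

```bash
python3 f.py
```

```text
t17.95 yaw -37.1 Mz 0.027 tq6 0.134 toolF [-1.3 -2.1 -4.1] p [ 0.4855 -0.1134  0.0486] w 0.0365
```

Request:
carry_out:
  moves:
    - [0.2,0,0,0,0,0.04,0]
    - [0.2,0,0,0,0,0.04,0]

```text
time: 18.15
position: [0.4855, -0.1133, 0.0486]
tool_rot: [-0.666, 0.239, -0.237, 0.666]
ft_force: [-5.1, -2.1, 2.7]
grip_width: 0.0366
```

```bash
python3 f.py
```

```text
t18.15 yaw -39.4 Mz 0.024 tq6 0.126 toolF [-2.6 -2.7 -4.8] p [ 0.4855 -0.1133  0.0486] w 0.0366
```

Request:
carry_out:
  moves:
    - [0.2,0,0,0,0,0.04,0]
    - [0.2,0,0,0,0,0.04,0]

```text
time: 18.35
position: [0.4854, -0.1132, 0.0486]
tool_rot: [-0.661, 0.252, -0.251, 0.661]
ft_force: [-4.8, -2.6, 2.7]
grip_width: 0.0364
```

```bash
python3 f.py
```

```text
t18.35 yaw -41.7 Mz 0.028 tq6 0.118 toolF [-1.8 -2.6 -5.1] p [ 0.4854 -0.1132  0.0486] w 0.0364
```

Request:
carry_out:
  moves:
    - [0.2,0,0,0,0,0.04,0]
    - [0.2,0,0,0,0,0.04,0]

```text
time: 18.55
position: [0.4853, -0.1132, 0.0486]
tool_rot: [-0.656, 0.265, -0.264, 0.656]
ft_force: [-3.7, -2.4, 1.6]
grip_width: 0.0363
```

```bash
python3 f.py
```

```text
t18.55 yaw -43.9 Mz -0.014 tq6 0.118 toolF [-1.  -1.6 -4.3] p [ 0.4853 -0.1132  0.0486] w 0.0363
```

Request:
carry_out:
  moves:
    - [0.2,0,0,0,0,0.04,0]
    - [0.2,0,0,0,0,0.04,0]

```text
time: 18.75
position: [0.4853, -0.1131, 0.0486]
tool_rot: [-0.65, 0.279, -0.277, 0.65]
ft_force: [-5.3, -0.5, 1.8]
grip_width: 0.0365
```

```bash
python3 f.py
```

```text
t18.75 yaw -46.2 Mz 0.041 tq6 0.182 toolF [-3.3 -1.8 -4.2] p [ 0.4853 -0.1131  0.0486] w 0.0365
```

Request:
carry_out:
  moves:
    - [0.2,0,0,0,0,0.04,0]
    - [0.2,0,0,0,0,0.04,0]

```text
time: 18.95
position: [0.4852, -0.1131, 0.0486]
tool_rot: [0.645, -0.291, 0.289, -0.645]
ft_force: [-4.8, -1.9, 2.4]
grip_width: 0.0361
```

```bash
python3 f.py
```

```text
t18.95 yaw -48.5 Mz 0.187 tq6 0.285 toolF [-1.8 -2.4 -4.9] p [ 0.4852 -0.1131  0.0486] w 0.0361
```

Request:
carry_out:
  moves:
    - [0.2,0,0,0,0,0.03,0]
    - [0.2,0,0,0,0,0.03,0]

```text
time: 19.15
position: [0.4852, -0.113, 0.0486]
tool_rot: [0.64, -0.301, 0.299, -0.64]
ft_force: [-4.3, -1.9, 2.8]
grip_width: 0.0364
```

```bash
python3 f.py
```

```text
t19.15 yaw -50.2 Mz 0.155 tq6 0.280 toolF [-1.3 -2.8 -4.5] p [ 0.4852 -0.113   0.0486] w 0.0364
```

Request:
carry_out:
  moves:
    - [0.2,0,0,0,0,0.03,0]
    - [0.2,0,0,0,0,0.03,0]

```text
time: 19.35
position: [0.4851, -0.113, 0.0486]
tool_rot: [0.636, -0.311, 0.308, -0.636]
ft_force: [-4.5, -1.6, 3.1]
grip_width: 0.0365
```

```bash
python3 f.py
```

```text
t19.35 yaw -51.9 Mz 0.161 tq6 0.231 toolF [-1.5 -3.1 -4.6] p [ 0.4851 -0.113   0.0486] w 0.0365
```

Request:
carry_out:
  moves:
    - [0.2,0,0,0,0,0.03,0]
    - [0.2,0,0,0,0,0.03,0]

```text
time: 19.55
position: [0.4851, -0.1129, 0.0486]
tool_rot: [-0.631, 0.32, -0.318, 0.631]
ft_force: [-4.7, -0.9, 2.4]
grip_width: 0.0363
```

```bash
python3 f.py
```

```text
t19.55 yaw -53.7 Mz 0.048 tq6 0.114 toolF [-2.1 -2.4 -4.3] p [ 0.4851 -0.1129  0.0486] w 0.0363
```

Request:
carry_out:
  moves:
    - [0.2,0,0,0,0,0.03,0]
    - [0.2,0,0,0,0,0.03,0]

```text
time: 19.75
position: [0.4851, -0.1129, 0.0486]
tool_rot: [-0.626, 0.33, -0.328, 0.626]
ft_force: [-6.3, -1.1, 2.8]
grip_width: 0.0364
```

```bash
python3 f.py
```

```text
t19.75 yaw -55.4 Mz -0.014 tq6 0.092 toolF [-2.7 -2.7 -5.8] p [ 0.4851 -0.1129  0.0486] w 0.0364
```

Fourth click felt near -53°, and the torque is back at the free level. Releasing here.

Request:
carry_out:
  moves:
    - [0.2,0,0,0,0,0,0]
    - [0.2,0,0,0,0,0,0]
    - [0.7,0,0,0,0,0,0]
    - [0.7,0,0,0,0,0,0]
    - [0.7,0,0,0,0,0,0]
    - [0.7,0,0,0,0,0,0]
    - [0.7,0,0,0,0,0,0]

```text
time: 20.45
position: [0.4871, -0.1138, 0.0487]
tool_rot: [-0.626, 0.329, -0.33, 0.626]
ft_force: [0.5, -0.4, 0.3]
grip_width: 0.0594
```

```bash
python3 f.py
```

```text
t20.45 yaw -55.5 Mz 0.003 tq6 -0.002 toolF [ 0.7 -0.3  0.2] p [ 0.4871 -0.1138  0.0487] w 0.0594
```

Request:
carry_out:
  moves:
    - [0.7,0,-2,0,0,0,0]
    - [0.7,0,-5,0,0,0,0]
    - [0.7,0,-9,0,0,0,0]
    - [0.7,0,-11,0,0,0,0]
    - [0.7,0,-11,0,0,0,0]

```text
time: 20.95
position: [0.4889, -0.1147, 0.1617]
tool_rot: [-0.626, 0.326, -0.332, 0.626]
ft_force: [0.7, -0.3, 0.1]
grip_width: 0.0606
```

```bash
python3 f.py; python3 - <<'E'
from st import *
import cv2
st()
o=robot.camera("side")[:,:,::-1]
cv2.imwrite("pics/b1.png",cv2.resize(o[120:290,240:420],None,fx=4,fy=3.5,interpolation=cv2.INTER_CUBIC)); 
E
```

```text
t20.95 yaw -55.5 Mz -0.002 tq6 -0.003 toolF [ 0.7 -0.1  0.4] p [ 0.4889 -0.1147  0.1617] w 0.0606
t20.95 p [ 0.4889 -0.1147  0.1617] yaw -0.9688 q [-0.4534  0.432   1.7941  0.0002  0.9076  0.5152] 
F [ 0.6939 -0.3401  0.1399] M [-0.0296 -0.0318 -0.002 ] tq [  0.138  -36.2229 -13.3403   0.067    0.2256  -0.0031] w 0.0606
```

View pics/b1.png

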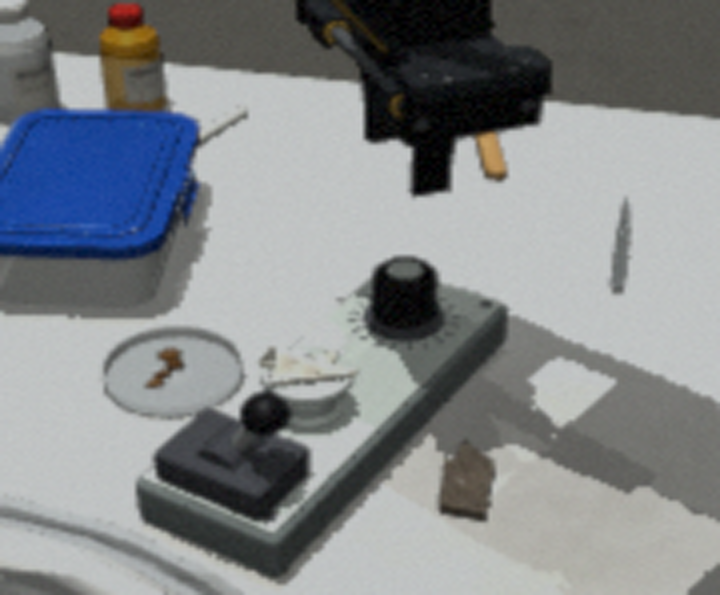

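The dial is free, and the iron and dish are undisturbed. Next I go beside the ball on its -x side with closed fingers, staying high.

Request:
carry_out:
  moves:
    - [0,-4,0,2.5,0,-0.14,0]
    - [0,-8,0,5,0,-0.28,0]
    - [0,-12,0,7.5,0,-0.42,0]
    - [0,-16.8,0,10.5,0,-0.56,0]
    - [0,-16.8,0,10.5,0,-0.653,0]
    - [0,-16.8,0,10.5,0,-0.653,0]
    - [0,-16.8,0,10.5,0,-0.653,0]
    - [0,-16.8,0,10.5,0,-0.653,0]

```text
time: 21.8
position: [0.4779, 0.0832, 0.158]
tool_rot: [0.698, -0.113, 0.112, -0.698]
ft_force: [0.3, 0.4, 0.1]
grip_width: 0.0057
```

```bash
python3 - <<'E'
from st import *
import cv2
o,M=st()
print("to start cm",M.T@(np.array([.480,.0836,.0905])-o['position'])*100)
s=robot.camera("side")[:,:,::-1]
cv2.imwrite("pics/b2.png",cv2.resize(s[120:290,220:420],None,fx=3.8,fy=3.5,interpolation=cv2.INTER_CUBIC)); 
E
```

```text
t21.80 p [0.4779 0.0832 0.158 ] yaw -0.3189 q [-0.0583  0.4211  1.8316 -0.0003  0.89    0.2607] 
F [0.2942 0.4489 0.1099] M [-0.0848 -0.0777  0.039 ] tq [  0.4624 -34.229  -12.796    0.082    0.0286   0.0053] w 0.0057
to start cm [0.1976 6.7498 0.1059]
```

View pics/b2.png

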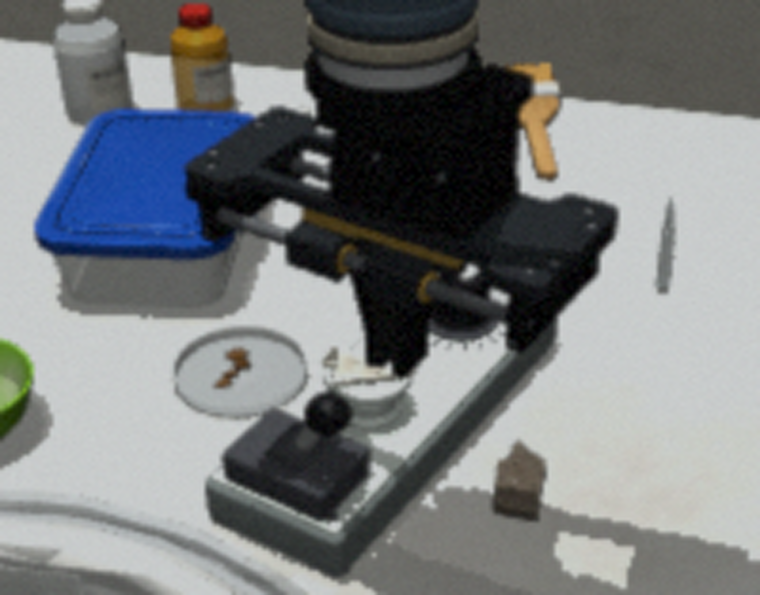

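```bash
python3 - <<'E'
from st import *
p=robot.camera_params("side");E=np.linalg.inv(p['extrinsics'])
def pr(X):
    c=E[:3,:3]@X+E[:3,3];return np.array([c[0]/c[2]*p['fx']+p['cx'],c[1]/c[2]*p['fy']+p['cy']])
for z in(.133,.1695):
  q=pr(np.array([.478,.083,z]));print(z,q,((q-[220,120])*[3.8,3.5]))
for z in (.1,.133,.15,.17): print(z,atz("side",324,225.7,z))
E
```

```text
0.133 [323.8395 236.4196] [394.5901 407.4688]
0.1695 [323.6611 222.2751] [393.9123 357.9628]
0.1 [0.4953 0.0157 0.1   ]
0.133 [0.4856 0.0521 0.133 ]
0.15 [0.4806 0.0709 0.15  ]
0.17 [0.4748 0.0929 0.17  ]
```

The tip is where the corrected model predicts: 370 seen against 367 expected. Descending beside the ball.

Request:
carry_out:
  moves:
    - [0,0,4,0.1,0,0,0]
    - [0,0,6.7,0.1,0,0,0]
    - [0,0,6.7,0.1,0,0,0]
    - [0,0,6.7,0.1,0,0,0]

```text
time: 22.25
position: [0.4784, 0.0844, 0.0916]
tool_rot: [0.698, -0.112, 0.112, -0.698]
ft_force: [0.3, -0.7, 0.6]
grip_width: 0.0006
```

```bash
python3 - <<'E'
from st import *
import cv2
o,M=st()
s=robot.camera("side")[:,:,::-1]
cv2.imwrite("pics/b3.png",cv2.resize(s[120:290,220:420],None,fx=3.8,fy=3.5,interpolation=cv2.INTER_CUBIC)); 
E
```

```text
t22.25 p [0.4784 0.0844 0.0916] yaw -0.3181 q [-0.056   0.5383  1.8854 -0.      0.7189  0.2621] 
F [ 0.2982 -0.7011  0.5875] M [-0.0611 -0.09    0.0428] tq [ -0.0326 -35.218   -9.0009   0.0505   0.0587   0.0001] w 0.0006
```

View pics/b3.png

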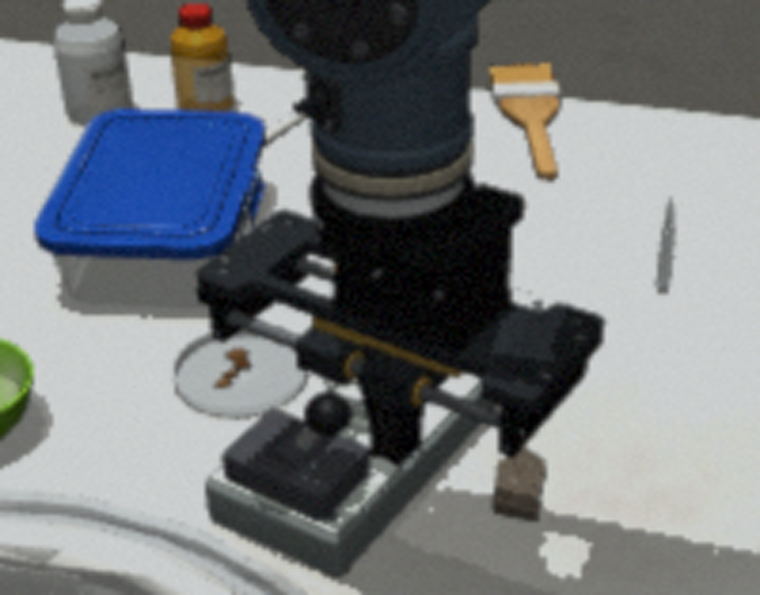

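Request:
carry_out:
  moves:
    - [0,0.6,0,0,0,0,0]
    - [0,1.2,0,0,0,0,0]
    - [0,1.8,0,0,0,0,0]
    - [0,2.3,0,0,0,0,0]
    - [0,2.8,0,0,0,0,0]

```text
time: 22.8
position: [0.503, 0.0769, 0.0917]
tool_rot: [-0.698, 0.113, -0.11, 0.698]
ft_force: [-4.8, 1.3, 3.1]
grip_width: 0.0005
```

```bash
python3 f.py
```

```text
t22.80 yaw -18.1 Mz -0.003 tq6 0.021 toolF [-5.  -3.1 -0.3] p [0.503  0.0769 0.0917] w 0.0005
```

Request:
carry_out:
  moves:
    - [0,0.5,0,0,0,0,0]
    - [0,1.0,0,0,0,0,0]
    - [0,1.5,0,0,0,0,0]
    - [0,1.5,0,0,0,0,0]

```text
time: 23.2
position: [0.5211, 0.0713, 0.0918]
tool_rot: [0.698, -0.11, 0.112, -0.698]
ft_force: [-0.3, 0.4, -0.7]
grip_width: 0.0004
```

```bash
python3 f.py;python3 - <<'E'
from st import *
import cv2
s=robot.camera("side")[:,:,::-1]
cv2.imwrite("pics/b4.png",cv2.resize(s[120:290,220:420],None,fx=3.8,fy=3.5,interpolation=cv2.INTER_CUBIC)); 
E
```

```text
t23.20 yaw -18.1 Mz 0.031 tq6 -0.008 toolF [-0.4  0.7  0.3] p [0.5211 0.0713 0.0918] w 0.0004
```

View pics/b4.png

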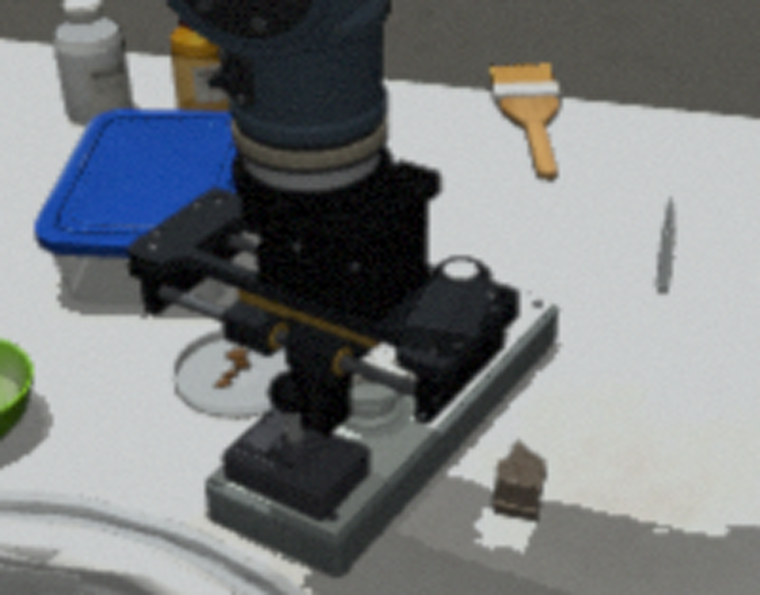

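The lever is moving: the ball is now about upright, at (290, 392) in the crop. Continuing.

Request:
carry_out:
  moves:
    - [0,0.5,0,0,0,0,0]
    - [0,1.0,0,0,0,0,0]
    - [0,1.5,0,0,0,0,0]
    - [0,1.5,0,0,0,0,0]

```text
time: 23.65
position: [0.5348, 0.0668, 0.0917]
tool_rot: [0.698, -0.111, 0.112, -0.698]
ft_force: [0.4, -0.7, -0.5]
grip_width: 0.0007
```

```bash
python3 f.py
```

```text
t23.65 yaw -18.1 Mz 0.001 tq6 -0.008 toolF [ 0.5  0.5 -0.5] p [0.5348 0.0668 0.0917] w 0.0007
```

Request:
carry_out:
  moves:
    - [0,0.2,0,0,0,0,0]
    - [0,0.4,0,0,0,0,0]
    - [0,0.4,0,0,0,0,0]

```text
time: 23.95
position: [0.5373, 0.0659, 0.0916]
tool_rot: [-0.698, 0.111, -0.111, 0.698]
ft_force: [-1.4, -0.0, -0.8]
grip_width: 0.0003
```

```bash
python3 f.py
```

```text
t23.95 yaw -18.1 Mz -0.001 tq6 -0.001 toolF [-1.3  0.8 -0.5] p [0.5373 0.0659 0.0916] w 0.0003
```

Request:
carry_out:
  moves:
    - [0,0.3,0,0,0,0,0]
    - [0,0.3,0,0,0,0,0]

```text
time: 24.15
position: [0.5401, 0.0649, 0.0915]
tool_rot: [0.698, -0.111, 0.111, -0.698]
ft_force: [0.1, 0.1, -0.8]
grip_width: 0.0004
```

```bash
python3 f.py
```

```text
t24.15 yaw -18.1 Mz 0.003 tq6 -0.002 toolF [0.  0.8 0.1] p [0.5401 0.0649 0.0915] w 0.0004
```

Request:
carry_out:
  moves:
    - [0,0.3,0,0,0,0,0]
    - [0,0.3,0,0,0,0,0]

```text
time: 24.35
position: [0.5431, 0.0639, 0.0915]
tool_rot: [0.698, -0.111, 0.111, -0.698]
ft_force: [-1.2, 0.1, -0.9]
grip_width: 0.0003
```

```bash
python3 f.py;python3 - <<'E'
from st import *
import cv2
s=robot.camera("side")[:,:,::-1]
cv2.imwrite("pics/b5.png",cv2.resize(s[120:290,220:420],None,fx=3.8,fy=3.5,interpolation=cv2.INTER_CUBIC)); 
E
```

```text
t24.35 yaw -18.1 Mz -0.015 tq6 -0.003 toolF [-1.2  0.9 -0.3] p [0.5431 0.0639 0.0915] w 0.0003
```

View pics/b5.png

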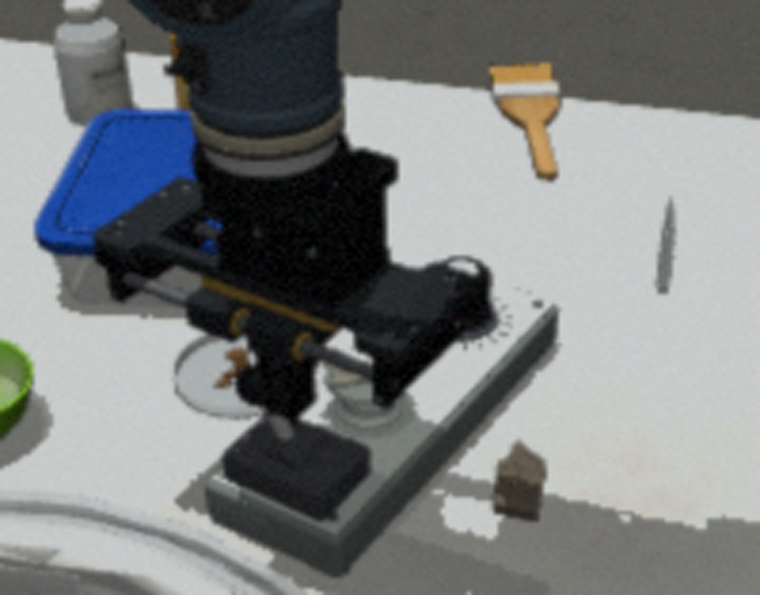

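Request:
carry_out:
  moves:
    - [0,0.3,0,0,0,0,0]
    - [0,0.3,0,0,0,0,0]

```text
time: 24.6
position: [0.5446, 0.0634, 0.0914]
tool_rot: [-0.698, 0.112, -0.11, 0.698]
ft_force: [-3.5, 1.6, 0.4]
grip_width: 0.0005
```

```bash
python3 f.py
```

```text
t24.60 yaw -18.1 Mz 0.062 tq6 -0.000 toolF [-3.8 -0.4  0.4] p [0.5446 0.0634 0.0914] w 0.0005
```

Request:
carry_out:
  moves:
    - [0,0.3,0,0,0,0,0]
    - [0,0.3,0,0,0,0,0]

```text
time: 24.8
position: [0.5447, 0.0633, 0.0913]
tool_rot: [-0.698, 0.114, -0.108, 0.698]
ft_force: [-7.2, 3.9, 4.4]
grip_width: 0.0002
```

```bash
python3 f.py
```

```text
t24.80 yaw -18.1 Mz 0.009 tq6 0.008 toolF [-8.1 -4.3  1.4] p [0.5447 0.0633 0.0913] w 0.0002
```

Request:
carry_out:
  moves:
    - [0,0.2,0,0,0,0,0]
    - [0,0.2,0,0,0,0,0]
    - [0,-1,0,0,0,0,0]
    - [0,-2.5,0,0,0,0,0]
    - [0,-3.5,-1,0,0,0,0]
    - [0,-4.5,-4,0,0,0,0]
    - [0,-6,-8,0,0,0,0]
    - [0,-6,-11,0,0,0,0]
    - [0,-6,-11,0,0,0,0]
    - [0,-6,-11,0,0,0,0]

```text
time: 25.8
position: [0.4928, 0.0807, 0.2031]
tool_rot: [-0.698, 0.11, -0.113, 0.698]
ft_force: [-0.9, 0.3, 0.6]
grip_width: 0.0005
```

```bash
python3 f.py;python3 - <<'E'
from st import *
import cv2
s=robot.camera("side")[:,:,::-1]
cv2.imwrite("pics/b6.png",cv2.resize(s[120:290,220:420],None,fx=3.8,fy=3.5,interpolation=cv2.INTER_CUBIC)); 
E
```

```text
t25.80 yaw -18.1 Mz 0.015 tq6 0.002 toolF [-0.9 -0.6  0. ] p [0.4928 0.0807 0.2031] w 0.0005
```

View pics/b6.png

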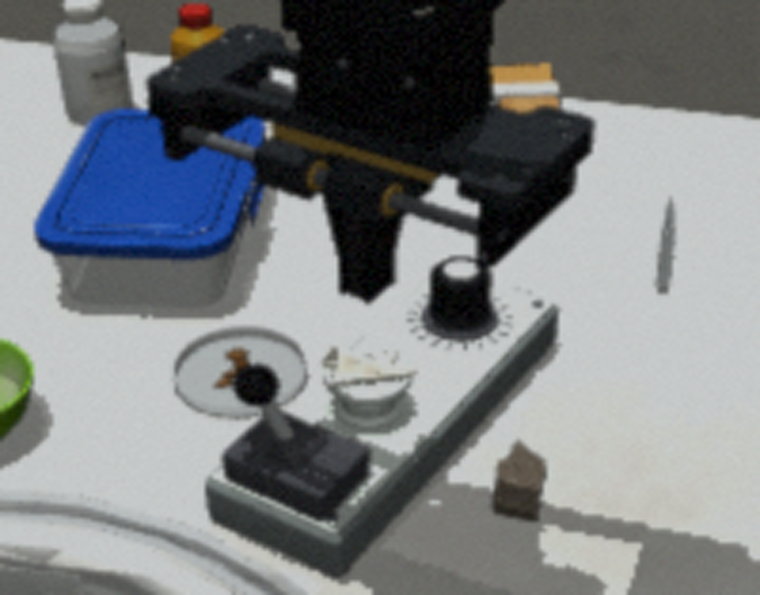

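```bash
python3 - <<'E'
from st import *
b=atz("side",220+(257.5)/3.8-.5,120+385.5/3.5-.5,.111);print("ball",b,"disp along stage x", (b-[.5188,.073,.111])@[.951,-.311,0])
robot.hand_in()
E
```

```text
ball [0.5637 0.0585 0.111 ] disp along stage x 0.047236963709067825
the job is handed in; nothing more can be done
```

The job is handed in. The dial was set to the fourth click above its stop, and the clamp lever was swung over and let go. The hand-in gives no verdict.

- **Dial:** Turned anticlockwise, it passed two clicks of about 0.2 N m. It then met the stop at about 0.4 N m, well under the 1 N m that would spoil it. Turned clockwise, it gave four clear rise-and-drop clicks 18° apart, near +1°, -17°, -35° and -53°. I let go with the torque back at its free level. The setting rests on this count by feel; the platform height could not be checked.
- **Clamp lever:** I pushed the ball over until it met its end stop, at about 8 N. In the last picture the ball had moved 47 mm, against 48 mm for the full swing.
- **Dish and iron find:** Neither looks displaced in the last side picture. I checked this by eye and did not measure their positions. The gripper was clear of everything at hand-in.

**Height mismatch:** The fingertips stood about 36 mm higher than the reported tool position and the given tool description imply. I noticed it in the side view and measured it by touching the cap top with closed fingers. That touch pressed the cap with up to 29 N, more than I meant. I worked with the corrected height from then on, and later pictures agreed with it.

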